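# Gauge a set of sauce dishes, log it and unload

### The arm

A 7-joint arm with a two-finger parallel gripper is mounted at the origin on the work surface. World frame = base frame: x ahead of the robot, y to its left, z up, the work surface at z = 0. Lengths are in mm, angles in degrees, forces in N, time in s.
With the tool pointing down it reaches from about 425 to 825 mm from the base axis. Payload 3.6 kg.
Tool frame: the origin (TCP) lies at the very end of the fingers, on their centre line; the grasp point (between the pads) lies 19 mm behind it; z points along the fingers, y is the line along which they close (so a half turn about z gives the same grasp; the last joint's range is limited). The gripper opens to 93 mm and grips with 3 to 60 N. Pads are 15 mm wide; open, the fingers measure 128 mm over their backs; the gripper's body (75 mm by 188 mm) begins 65 mm behind the grasp point.
Start: joints at [66.778, 35.231, -0.722, 81.555, 0.464, 63.22, -2.315], TCP at [240.383, -603.886, 218.64] pointing down, gripper open.
Joint ranges: [-178.69, 178.69], [-17.37, 117.87], [-77.05, 75.6], [15.02, 138.74], [-78.02, 258.01], [0.78, 113.62], [-162.83, 162.83]. Speed limits (degrees/s): [159.86, 159.86, 180, 180, 180, 180, 180].

### API

Orientations are given as [roll, pitch, yaw] about the fixed x, y, z axes, in that order (R = Rz(yaw) Ry(pitch) Rx(roll)).
In Python, from station import read_state, get_image, camera_model, close_job, find_in gives the robot as it stands.
- The arm moves only by the tool jog_arm, never from a script. Its argument "deltas" is text: rows parted by semicolons, each of 7 numbers parted by spaces: the closure, from -1 (fully open) to 1 (shut), then the shift along the tool's x, y, z in cm, then the turn, a rotation vector about the tool's x, y, z in degrees. A call has exactly 8 rows; each row is the pose to reach, as a shift and turn from the pose commanded when the call began, along the tool's axes at that moment; what a row does not reach only later rows make up. A row lasts 1/12 s, in which the tool goes at most 41.7 mm and 7.16 degrees, less where a joint would pass 70% of its speed; a pose out of reach is approached as far as the arm can. A call with a gripper value outside its range is refused whole. The fingers move at their own pace and stop on an object; "newtons" is the grip in N (left out, the last holds). Time passes only in rows, so rows that repeat a pose let the fingers close, or fill a call up. It gives the time, the measured TCP pose, the force, the opening and the grip force at its end, in the units of the state.
- read_state(): the state, without advancing time (a new reading comes with each control period).
- get_image(name): name is "scene" or "top"; returns the picture (420x560x3 uint8, red, green, blue); there is no depth.
- camera_model(name): a dict with "intrinsics" (3x3 intrinsics, pixels), "origin" and "rotation" of the camera in the world. Camera axes: x right, y up, looking along -z (the intrinsics and any distortion apply to the point x, -y, -z); pixel columns grow to the right and rows downward; lengths in mm; the calibration is good to about 2 mm. A picture is of the moment at which its call begins. camera_model takes no time and is no camera call.
- close_job(): hands the job in; it is judged then, once.
Trained networks look in the newest picture that a camera, given by its name, has taken for a name from the list of things; names that differ only in an ending like _2 or _b are one class to them, and where a whole thing is asked for, a point or a joint stands for the part that bears it (a point fixed in the world has none). Each returns a list of dicts, best first, with "score" (0 to 1); they miss things now and then, are a little off and sometimes report something else, mostly with a low value. They report only what shows in the picture. A call takes as long as a camera call. They do not tell look-alikes from the thing itself.
- find_in(camera, name): "point" ([x, y, z] in mm, in the coordinates of the camera as it stood for that picture, good to about 4 mm: the middle of the surface that is visible of it).
The state is a dict: "time_s": time; "joint_pos": joint angles; "joint_velocities": joint speeds; "joint_torque": joint torques, N m; "tcp_pos": TCP position; "tcp_rot": TCP orientation; "contact_force": force on the tool from outside, world axes, zero at the start; "wrist_torque": the same for the moment, N m; "gripper_width": finger opening in mm; "grip_force": force on a finger pad.
Only numpy, scipy, OpenCV 4.12 (cv2) and the standard library are available. Lean on these libraries where they do the work, as an engineer would, in place of code of your own. Each camera call takes 0.05 s, during which the arm holds its last target. There are 200 camera calls.

### The job

Stand all the sauce dishes from the mat upright in one row on the bed of the gauging clamp, each in the middle of the bed with its long side across it, and wind the crank until the jaw holds the row tight, with the sprung pad clearly pushed in. Then take the stylus and, with its tip and never a finger, push the recessed red log button on the counter box right down for a moment while the row is clamped. Last, stand the stylus back in its holder, wind the jaw back to fully open and put all the dishes upright on the mat again; leave the bottles and the round ramekin alone.

Things in the scene. Friction and masses are not known exactly. Their poses are not given: they have to be found in the camera images.
- mat: thin black rubber mat fixed on the table in front of the clamp, 110 mm (its x) x 430 mm (its y), 3 mm thick; the dishes start on it, about 110 mm apart; origin at the centre of its underside
- clamp: fixed blue and steel gauging clamp. Origin on the table; its y runs along the row from the fixed jaw (inner face at y = -180 mm) to the moving jaw and crank (axis at y = +135 mm). Bed: steel plate 130 mm wide (x -65 to 65), top at z = 8 mm, y from -205 to 30 mm. Jaws end 54 to 58 mm above the table; gearbox 60 x 60 mm, 42 mm high.
- fixed_face (a point): the point on the bed surface (z = 8 mm) at the middle of the fixed jaw's inner face; the row of dishes starts here and runs along the clamp's +y
- pad_face (a point): centre of the front face of the black rubber pad (80 mm wide, 45 mm high) that the moving jaw pushes along the clamp's -y towards the fixed jaw; 195 mm from the fixed jaw when the crank is fully open
- jaw (a joint): travel of the moving jaw from fully open towards the fixed jaw, 0 to 0.135 m; geared to the crank, 12 mm per radian
- pad (a joint): how far the sprung rubber pad is pushed back into its jaw, 0 (free) to 0.008 m (bottomed); spring 3 N per mm. It stays under 2 mm until everything in the row is pushed up against the fixed jaw; the clamp counts as tight once it exceeds 0.003
- crank (a joint): turn of the crank, rad, 0 = fully open, up to 11.25; turning it clockwise seen from above closes the jaw. It takes about 7 N at the knob and stays where it is left
- crank_axis (a point): point on the vertical crank axis, 96 mm above the table, level with the top of the knob
- knob_top (a point): top centre of the upright red crank knob (24 mm diameter, 40 mm high, from 56 to 96 mm above the table, spins freely on its pin), 50 mm off the crank axis; the flat crank arm below it lies at 46 to 54 mm
- counter: the fixed grey counter box, 90 x 90 x 42 mm, with a small display on top; origin at the centre of its underside
- button_mouth (a point): centre of the mouth of the round recess in the counter box's top (18 mm diameter with a small chamfer, 42 mm above the table), in which the log button lies
- button_top (a point): centre of the top of the red log button (16 mm diameter), 11 mm below the mouth when not pressed; it moves with the button
- button (a joint): how far the log button is pushed down, 0 to 0.005 m; sprung, about 5 N to the bottom; it counts as pressed beyond 0.0035, held 0.2 s
- holder: the fixed wooden stylus holder, 60 x 60 x 62 mm, with an upright 16 mm through hole in the middle; origin at the centre of its underside
- stylus: stylus, 60 g: square orange handle 18 x 18 mm, 4 to 59 mm above its origin; round 26 mm flange (0 to 4 mm); steel shank 8 mm thick, to 55 mm below the origin. Origin at the flange's underside, z up the handle. At home the shank hangs in the holder's hole, the flange on the holder's top, 62 mm above the table
- stylus_tip (a point): the end of the stylus's shank, 55 mm below its origin
- ketchup: red squeeze bottle, 60 mm across, 150 mm tall, standing; bystander
- mustard: yellow squeeze bottle, 60 mm across, 150 mm tall, standing; bystander
- ramekin: round steel ramekin, 56 mm across, 45 mm high, beyond the clamp; bystander
- dish0: red open-topped rectangular melamine sauce dish, 60 mm (its x) x 40 mm (its y) x 48 mm high, walls 4 mm, about 120 g; origin at the centre of its underside. In the clamp its 60 mm side lies across the bed. Not every dish is there in every run
- dish1: yellow open-topped rectangular melamine sauce dish, 60 mm (its x) x 40 mm (its y) x 48 mm high, walls 4 mm, about 120 g; origin at the centre of its underside. In the clamp its 60 mm side lies across the bed. Not every dish is there in every run
- dish2: white open-topped rectangular melamine sauce dish, 60 mm (its x) x 40 mm (its y) x 48 mm high, walls 4 mm, about 120 g; origin at the centre of its underside. In the clamp its 60 mm side lies across the bed. Not every dish is there in every run
- dish3: green open-topped rectangular melamine sauce dish, 60 mm (its x) x 40 mm (its y) x 48 mm high, walls 4 mm, about 120 g; origin at the centre of its underside. In the clamp its 60 mm side lies across the bed. Not every dish is there in every run
Not all that is in view belongs to the job. There is more than one size of the counter; the one meant has the size given above.

How it is judged (in metres and radians):
On the way, in this order (a step that is already met when the one before it is completed fails the run):
1. every dish stands in the row on the clamp bed (x of dish0 in the frame of clamp between -0.02 and 0.02 m and y of dish0 in the frame of clamp between -0.165 and 0.005 m and z of dish0 in the frame of clamp between 0.003 and 0.013 m and angle between each of dish0, dish1, dish2, dish3's own z axis and vertical below 0.12 rad and angle between the x axis of each of dish0, dish1, dish2, dish3 and the x axis of clamp, either way round below 0.2 rad and linear speed of each of dish0, dish1, dish2, dish3 below 0.03 m/s and x of dish1 in the frame of clamp between -0.02 and 0.02 m and y of dish1 in the frame of clamp between -0.165 and 0.005 m and z of dish1 in the frame of clamp between 0.003 and 0.013 m and x of dish2 in the frame of clamp between -0.02 and 0.02 m and y of dish2 in the frame of clamp between -0.165 and 0.005 m and z of dish2 in the frame of clamp between 0.003 and 0.013 m and x of dish3 in the frame of clamp between -0.02 and 0.02 m and y of dish3 in the frame of clamp between -0.165 and 0.005 m and z of dish3 in the frame of clamp between 0.003 and 0.013 m), for 0.2 s.
2. the jaw is wound tight onto the row (value of joint pad above 0.003 m), for 0.2 s.
3. the log button is pushed right down with the stylus's tip while the row is clamped (value of joint button above 0.0035 m and distance between stylus_tip and button_top below 0.009 m and value of joint pad above 0.003 m), for 0.2 s.
4. the jaw is wound back open (value of joint jaw below 0.015 m), for 0.2 s.
At the end, for the whole second after the job is handed in: all dishes upright at rest on the mat, centre within 50 mm (x) and 210 mm (y) of the mat's; jaw within 15 mm of fully open; stylus at rest upright in its holder, flange within 6 mm of seated, within 8 mm of the middle; button up (x of dish0 in the frame of mat between -0.05 and 0.05 m and y of dish0 in the frame of mat between -0.21 and 0.21 m and height (world z) of each of dish0, dish1, dish2, dish3 below 0.008 m and angle between each of dish0, dish1, dish2, dish3, stylus's own z axis and vertical below 0.12 rad and linear speed of each of dish0, dish1, dish2, dish3, stylus below 0.03 m/s and x of dish1 in the frame of mat between -0.05 and 0.05 m and y of dish1 in the frame of mat between -0.21 and 0.21 m and x of dish2 in the frame of mat between -0.05 and 0.05 m and y of dish2 in the frame of mat between -0.21 and 0.21 m and x of dish3 in the frame of mat between -0.05 and 0.05 m and y of dish3 in the frame of mat between -0.21 and 0.21 m and value of joint jaw below 0.015 m and horizontal distance between stylus and holder below 0.008 m and z of stylus in the frame of holder between 0.056 and 0.068 m and value of joint button below 0.002 m); the robot touches nothing.
It fails at once if a bystander (ketchup) is knocked more than 40 mm from its place (distance of ketchup from where it was at the start of the episode above 0.04 m).
It fails at once if a bystander (mustard) is knocked more than 40 mm from its place (distance of mustard from where it was at the start of the episode above 0.04 m).
It fails at once if a bystander (ramekin) is knocked more than 40 mm from its place (distance of ramekin from where it was at the start of the episode above 0.04 m).
It fails at once if the button is pushed by the fingers (value of joint button above 0.002 m and contact force between the fingers and counter above 0.5 N and distance between stylus_tip and button_top above 0.012 m).
Of dish0, dish1, dish2, dish3 only 2 to 4 are there at a start; the rules pass over those that are not, and their reading is None.
At some moment in a run one of dish0, dish1, dish2, dish3 may be knocked a few centimetres aside while the robot is not near it.
It also fails if it takes over 210 s, if anything falls off the work surface, if the arm or the gripper's body presses on something with over 40 N, if the wrist force passes 120 N, or if a joint passes its speed limit or range.

## Working session

There is one attempt and no reset: what is moved stays moved. The work goes in short steps, Python scripts to look and compute and a tool call to move; the robot and the scene stay as the last step left them, time stands still between calls to the robot, and variables do not carry over. Pictures are saved under pics/ and viewed, at most 14 in all, crops included, and the job is handed in when it is done.

Besides the shell and the picture viewer there is one more tool, called after "Emit:" by a JSON object that holds its "name" and its "arguments". jog_arm: Moves the arm, as the interface text tells. Its arguments: {"type":"object","properties":{"deltas":{"type":"string"},"newtons":{"type":"number"}},"required":["deltas"]}

```bash
ls; mkdir -p pics
cat > h.py <<'E'
import numpy as np, cv2, json
from station import read_state, get_image, camera_model, close_job, find_in
from scipy.spatial.transform import Rotation as R
def cam(n):
    m=camera_model(n); return m,np.array(m["intrinsics"]),np.array(m["origin"]),np.array(m["rotation"])
def world(n,p):
    m,K,o,r=cam(n); return o+r@np.array(p)
def ray(n,uv,z):
    m,K,o,r=cam(n); d=np.array(m.get("distortion",np.zeros(5)),float)
    x,y=cv2.undistortPoints(np.array([[uv]],float),K,d)[0,0]
    v=r@np.array([x,-y,-1]); return o+v*(z-o[2])/v[2]
def save(n,f,img=None):
    cv2.imwrite(f"pics/{f}.png",cv2.cvtColor(get_image(n) if img is None else img,cv2.COLOR_RGB2BGR))
def find(n,k,mx=3):
    for d in find_in(n,k)[:mx]: print(n,k,round(d["score"],2),world(n,d["point"]).round(0))
E
python3 - <<'E'
from h import *
for n in("scene","top"):
    print(n,camera_model(n)); save(n,n+"0")
for k in "mat clamp dish0 dish1 dish2 dish3 counter button_top knob_top holder stylus ketchup mustard ramekin".split(): find("top",k)
print(read_state())
E
```

```text
pics
scene {'intrinsics': array([[416.31666416,   0.        , 272.42247218],
       [  0.        , 416.31666416, 214.41159489],
       [  0.        ,   0.        ,   1.        ]]), 'origin': array([1137.99166308,  437.85556817,  675.25904738]), 'rotation': array([ 53.07759302,  -0.24365983, 126.27672269])}
top {'intrinsics': array([[466.90841867,   0.        , 277.91321133],
       [  0.        , 466.90841867, 220.33125245],
       [  0.        ,   0.        ,   1.        ]]), 'origin': array([ 420.34772201,  -15.04554073, 1207.32992751]), 'rotation': array([  3.95972083,   0.40061942, -88.4306992 ])}
top mat 0.85 [106911. 106476. 107698.]
top clamp 0.62 [106861. 106426. 107648.]
top clamp 0.61 [107559. 107123. 108346.]
top dish0 0.65 [106700. 106264. 107487.]
top dish0 0.64 [105673. 105237. 106460.]
top dish0 0.64 [103234. 102799. 104021.]
top dish1 0.65 [106700. 106264. 107487.]
top dish1 0.64 [105673. 105237. 106460.]
top dish1 0.64 [103234. 102799. 104021.]
top dish2 0.65 [106700. 106264. 107487.]
top dish2 0.64 [105673. 105237. 106460.]
top dish2 0.64 [103234. 102799. 104021.]
t
[... 707 characters left out ...]
ay([66.77577867, 35.23102568, -0.72294927, 81.55337596,  0.46589469,
       63.22089492, -2.31333779]), 'joint_velocities': array([-0.22314002,  0.04923524, -0.04419722, -0.02175646, -0.06345426,
        0.0052693 ,  0.07890044]), 'joint_torque': array([ 5.93787581e-05, -4.58763921e+01,  2.09145988e-01, -1.66027182e+01,
       -6.11078180e-02,  1.31163033e-02,  1.84635138e-05]), 'tcp_pos': array([ 240.41294053, -603.88269648,  218.65019771]), 'tcp_rot': array([-1.79997575e+02, -1.02882602e-03,  2.17113533e+01]), 'contact_force': array([-0.09099859,  0.54900528, -0.77748066]), 'wrist_torque': array([-0.01514242,  0.01434751,  0.01861832]), 'grip_force': 0.0, 'gripper_width': 92.8922240249498}
```

```bash
sed -i 's/np.array(m\["rotation"\])$/R.from_euler("xyz",m["rotation"],degrees=True).as_matrix()/' h.py
python3 - <<'E'
from h import *
for n in("top","scene"):
  save(n,n+"1")
  for k in "mat clamp pad_face dish0 counter button_top knob_top holder stylus ketchup mustard ramekin".split(): find(n,k,5)
E
```

```text
top mat 0.8 [415.  22.   1.]
top mat 0.49 [749. -28.  16.]
top clamp 0.92 [591. -48.   7.]
top clamp 0.15 [ 600. -302.  101.]
top pad_face 0.53 [595.   5.  56.]
top dish0 0.89 [438.  63.   7.]
top dish0 0.87 [435. -30.   7.]
top dish0 0.47 [622. 151.  58.]
top counter 0.95 [ 441. -317.   39.]
top counter 0.87 [ 266. -242.   30.]
top counter 0.84 [ 307. -371.   29.]
top counter 0.34 [621. 152.  59.]
top knob_top 0.64 [465. 320. 105.]
top holder 0.93 [462. 309.  63.]
top holder 0.37 [463. 320. 108.]
top stylus 0.56 [460. 320. 106.]
top stylus 0.21 [592. -51.   9.]
top ketchup 0.82 [593. 310.  97.]
top mustard 0.76 [ 599. -301.  102.]
top ramekin 0.66 [748. -29.  14.]
scene mat 0.82 [435.  94.  -0.]
scene mat 0.24 [ 451. -298.   41.]
scene mat 0.15 [611.  13.  52.]
scene pad_face 0.73 [614.  13.  51.]
scene dish0 0.7 [610.  44.  41.]
scene dish0 0.66 [456.  60.  35.]
scene dish0 0.57 [440. -22.  33.]
scene dish0 0.56 [612. -32.   7.]
scene counter 0.95 [ 317. -369.   29.]
scene counter 0.91 [ 287. -231.   26.]
scene counter 0.58 [ 454. -299.   41.]
scene counter 0.37 [476. 329.  97.]
scene button_top 0.44 [ 621. -293.   81.]
scene knob_top 0.72 [617.  13.  54.]
scene knob_top 0.61 [649. 170.  89.]
scene holder 0.82 [478. 341.  57.]
scene stylus 0.81 [474. 331.  97.]
scene stylus 0.36 [617. -29.   8.]
scene ketchup 0.61 [615. 328.  85.]
scene mustard 0.74 [ 620. -294.   82.]
scene ramekin 0.56 [739. -29.  32.]
scene ramekin 0.2 [ 457. -297.   42.]
```

View pics/top0.png

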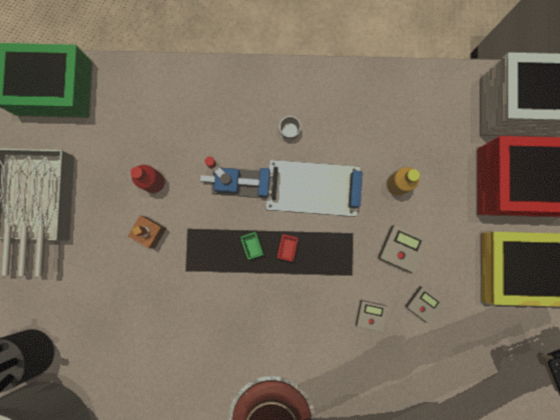

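View pics/scene0.png

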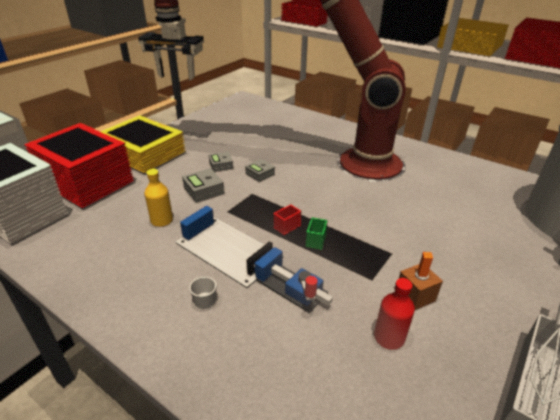

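Run:
```python
from h import *
im=cv2.cvtColor(cv2.imread("pics/top0.png"),cv2.COLOR_BGR2RGB)
c=im[110:285,190:430]; save("",  "c1",cv2.resize(c,None,fx=3.3,fy=3.3,interpolation=cv2.INTER_CUBIC))
c=im[210:260,110:180]; d=im[215:275,370:430]
c=cv2.resize(c,(700,500),interpolation=cv2.INTER_CUBIC);
save("","c2",c)
```

```text
(no output)
```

View pics/c1.png

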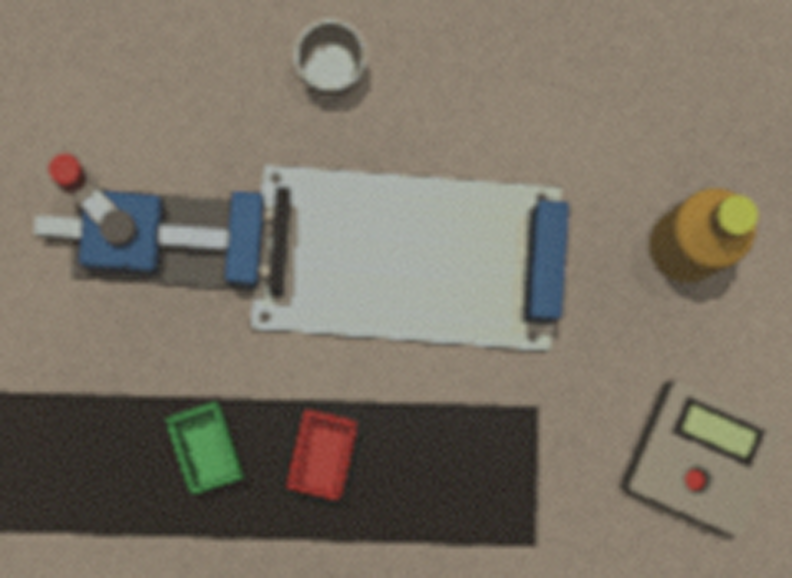

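View pics/c2.png

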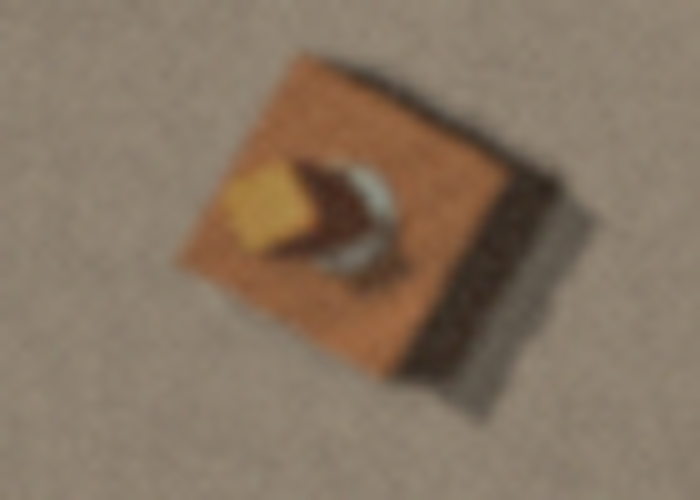

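```bash
cat > m.py <<'E'
from h import *
def A(u,v,z): return ray("top",((u+.5)/3.3-.5+190,(v+.5)/3.3-.5+110),z)[:2]
def B(u,v,z): return ray("top",((u+.5)/10-.5+110,(v+.5)/10-.5+210),z)[:2]
def rep(n,c):
    c=np.array(c);e=np.roll(c,-1,0)-c
    print(n,c.mean(0).round(1),"sides",np.linalg.norm(e,axis=1).round(1),"ang",(np.degrees(np.arctan2(e[:,1],e[:,0]))%90).round(1))
E
python3 - <<'E'
from m import *
rep("bed",[A(*p,8) for p in((268,167),(563,188),(549,350),(252,327))])
rep("green",[A(*p,51) for p in((166,417),(217,402),(243,484),(193,494))])
rep("red",[A(*p,51) for p in((308,409),(357,421),(341,500),(288,488))])
rep("holder",[B(*p,62) for p in((305,55),(510,180),(388,378),(182,262))])
rep("stylus",[B(*p,121) for p in((288,160),(315,215),(245,250),(222,195))])
rep("stylus",[B(270,207,121)]);
print("matR",A(537,407,3),A(535,545,3))
k,a=A(67,171,96),A(119,226,58)
print("knob",k,"axis",a,np.linalg.norm(k-a),"fixedface",A(536,200,56),A(526,318,56),"pad",A(289,188,53),A(280,294,53))
print("button",A(697,480,31),A(697,480,42))
# colour segmentation for dishes/button in pic
im=cv2.imread("pics/top0.png").astype(int);b,g,r=im[...,0],im[...,1],im[...,2]
for n,m,z in(("red",(r>g+60)&(r>b+60),51),("green",(g>r+30)&(g>b+30),51)):
    k,l,s,c=cv2.connectedComponentsWithStats(m.astype(np.uint8))
    for i in range(1,k):
        if 10<s[i,4]<800 and 120<c[i,0]<440 and 130<c[i,1]<290: print(n,s[i,4],c[i],[ray("top",c[i],h)[:2].round(1) for h in(31,51,96)])
E
```

```text
bed [590.  -93.4] sides [232.4 128.3 232.4 127.1] ang [87.4 86.  87.1 86. ]
green [435.3  58.4] sides [39.9 64.5 38.1 61.2] ang [18.  19.3 12.9 21.2]
red [433.8 -30.8] sides [37.8 60.3 40.6 61. ] ang [77.8 80.  78.9 77.3]
holder [463.2 323.3] sides [59.8 56.7 58.7 58.8] ang [60.5 60.6 62.5 61.7]
stylus [463.7 324.4] sides [14.4 18.1 14.  17.3] ang [28.7 28.3 25.3 29.7]
stylus [463.2 323.8] sides [0.] ang [0.]
matR [ 475.93111466 -197.13930757] [ 368.70074221 -197.34561185]
knob [634.73811462 162.40836068] axis [601.23348624 127.72193951] 48.22559420855641 fixedface [ 629.56818481 -185.81451846] [ 540.02567212 -179.7954089 ] pad [6.34403593e+02 6.07465568e-01] [553.55907596   5.16815486]
button [ 422.42667878 -315.23508163] [ 422.40723821 -312.4279738 ]
red 65 [209.10769231 160.8       ] [array([648.9, 175. ]), array([645.1, 171.8]), array([636.3, 164.5])]
red 302 [142.1986755  174.59271523] [array([609. , 344.3]), array([605.8, 338.2]), array([598.6, 324.4])]
red 387 [287.11886305 247.68475452] [array([433.2, -29.6]), array([433. , -29.4]), array([432.5, -28.8])]
red 23 [400.17391304 255.        ] [array([ 422.6, -313.5]), array([ 422.6, -308.4]), array([ 422.5, -297. ])]
green 378 [251.78306878 245.61904762] [array([436. ,  59.4]), array([435.7,  58.1]), array([435.1,  55.3])]
```

```bash
cat >> h.py <<'E'
def plan(*wps,start=None):
    "each wp: (x,y,z,yaw): prints the tool delta (cm, deg) from the previous one"
    s=read_state(); p=np.array(s["tcp_pos"]); r=R.from_euler("xyz",s["tcp_rot"],degrees=True)
    if start is not None: p=np.array(start[:3],float); r=R.from_euler("xyz",[180,0,start[3]],degrees=True)
    else: print("now",p.round(1),s["tcp_rot"].round(1),"w",round(s["gripper_width"],1),"F",s["grip_force"],"t",s["time_s"])
    for w in wps:
        q=R.from_euler("xyz",[180,0,w[3]],degrees=True); d=r.inv().apply(np.array(w[:3])-p)/10; v=(r.inv()*q).as_rotvec(degrees=True)
        n=max(np.linalg.norm(d)/4.17,np.linalg.norm(v)/7.16)
        print(w,"->",d.round(2),v.round(1),"rows",round(n,1)); p,r=np.array(w[:3],float),q
def cl(x,y,yaw=-3.3,o=(595.0,-6.1)):
    c=R.from_euler("z",yaw,degrees=True).as_matrix()[:2,:2]; return (np.array(o)+c@[x,y]).round(1)
E
python3 - <<'E'
from h import *
im=cv2.imread("pics/top0.png").astype(int);b,g,r=im[...,0],im[...,1],im[...,2]
for n,m in(("red",(r>g+45)&(r>b+45)),("green",(g>r+20)&(g>b+20))):
    m=m.astype(np.uint8)*255; m[:225]=0; m[268:]=0; m[:,:235]=0; m[:,310:]=0
    c=max(cv2.findContours(m,0,1)[0],key=cv2.contourArea); q=cv2.boxPoints(cv2.minAreaRect(c))
    q=np.array([ray("top",p,51)[:2] for p in q]);e=np.roll(q,-1,0)-q
    print(n,q.mean(0),np.linalg.norm(e,axis=1),np.degrees(np.arctan2(e[:,1],e[:,0]))%180)
print(cl(0,-157),cl(0,-113),cl(0,135))
plan((435,-300,218,50),(433,-29.5,120,79),(433,-29.5,12,79))
E
```

```text
red [434.30716435 -29.56339084] [61.71557964 42.02671462 61.66315286 41.8804926 ] [167.50684004  77.50765938 167.37094287  77.57962348]
green [436.40257415  59.00065761] [42.28889895 61.83623786 42.13619172 61.80255673] [110.01458012  20.16411914 109.96798228  20.30578612]
[ 586.  -162.8] [ 588.5 -118.9] [602.8 128.7]
now [ 240.4 -603.9  218.6] [-180.    -0.    21.7] w 92.6 F 0.0 t 2.1
(435, -300, 218, 50) -> [ 29.32 -21.04   0.07] [ -0.   -0.  -28.3] rows 8.7
(433, -29.5, 120, 79) -> [ 20.59 -17.54   9.8 ] [  0.   0. -29.] rows 6.9
(433, -29.5, 12, 79) -> [ 0.  -0.  10.8] [0. 0. 0.] rows 2.6
```

Emit:
{"name": "jog_arm", "arguments": {"deltas": "-1 3.4 -2.4 0 0 0 -3.5;-1 6.8 -4.9 0 0 0 -7;-1 10.1 -7.3 0 0 0 -10.5;-1 13.5 -9.7 0 0 0 -14;-1 16.9 -12.1 0 0 0 -17.5;-1 20.3 -14.6 0 0 0 -21;-1 23.6 -17 0 0 0 -24.5;-1 27 -19.4 0 0 0 -28", "newtons": 30}}

```text
time_s: 2.77
tcp_pos: [420.2, -322.1, 219.1]
tcp_rot: [180.0, 0.0, 49.9]
contact_force: [0.4, -0.6, -1.2]
gripper_width: 93.1
grip_force: 0.0
```

Run:
```python
from h import *
plan((433.5,-29.5,110,78),(433.5,-29.5,12,78))
```

```text
now [ 420.2 -322.1  219.1] [180.    0.   49.9] w 93.1 F 0.0 t 2.7667
(433.5, -29.5, 110, 78) -> [ 23.23 -17.86  10.89] [  0.    0.  -28.1] rows 7.5
(433.5, -29.5, 12, 78) -> [ 0.  -0.   9.8] [0. 0. 0.] rows 2.4
```

Emit:
{"name": "jog_arm", "arguments": {"deltas": "-1 2.9 -2.2 1.4 0 0 -3.5;-1 5.8 -4.5 2.7 0 0 -7;-1 8.7 -6.7 4.1 0 0 -10.5;-1 11.6 -8.9 5.4 0 0 -14;-1 14.5 -11.2 6.8 0 0 -17.5;-1 17.4 -13.4 8.2 0 0 -21;-1 20.3 -15.6 9.5 0 0 -24.5;-1 23.2 -17.9 10.9 0 0 -28.1"}}

```text
time_s: 3.43
tcp_pos: [433.5, -29.7, 109.6]
tcp_rot: [179.9, -0.0, 77.9]
contact_force: [1.2, -0.2, -0.4]
gripper_width: 92.8
grip_force: 0.0
```

Emit:
{"name": "jog_arm", "arguments": {"deltas": "-1 0 0 0 0 0 0;-1 0 0 1.2 0 0 0;-1 0 0 3 0 0 0;-1 0 0 5 0 0 0;-1 0 0 7 0 0 0;-1 0 0 9 0 0 0;-1 0 0 9.8 0 0 0;-1 0 0 9.8 0 0 0"}}

```text
time_s: 4.1
tcp_pos: [432.3, -31.1, 10.5]
tcp_rot: [-179.8, 0.0, 77.8]
contact_force: [1.3, -0.3, 0.2]
gripper_width: 93.0
grip_force: 0.0
```

Run:
```python
from h import *
plan((433.5,-29.5,12,78))
save("top","t2")
im=cv2.imread("pics/t2.png"); save("","t2c",cv2.resize(im[190:290,200:340,::-1],None,fx=5,fy=5,interpolation=cv2.INTER_CUBIC))
```

```text
now [432.3 -31.1  10.5] [-179.8    0.    77.8] w 93.0 F 0.0 t 4.1
(433.5, -29.5, 12, 78) -> [ 0.19  0.08 -0.15] [-0.2  0.  -0.2] rows 0.1
```

View pics/t2c.png

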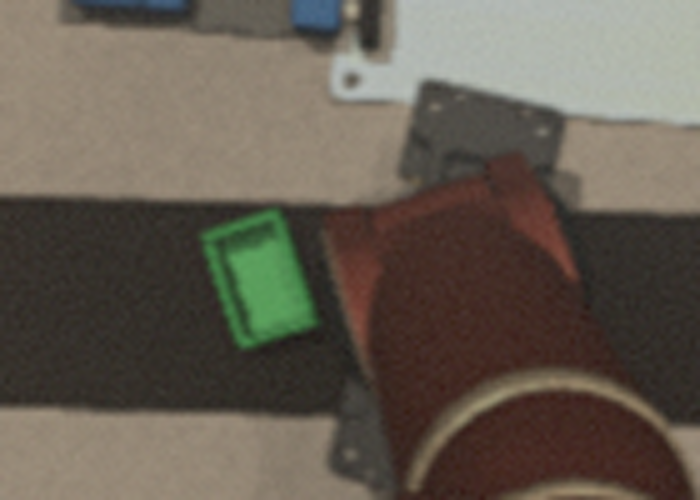

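Emit:
{"name": "jog_arm", "arguments": {"deltas": "1 0 0 0 0 0 0;1 0 0 0 0 0 0;1 0 0 0 0 0 0;1 0 0 0 0 0 0;1 0 0 0 0 0 0;1 0 0 0 0 0 0;1 0 0 0 0 0 0;1 0 0 0 0 0 0", "newtons": 30}}

```text
time_s: 4.82
tcp_pos: [433.4, -31.1, 12.1]
tcp_rot: [179.9, -0.0, 77.8]
contact_force: [-0.5, -0.0, 5.6]
gripper_width: 59.8
grip_force: 30.0
```

Emit:
{"name": "jog_arm", "arguments": {"deltas": "1 0 0 0 0 0 0;1 0 0 0 0 0 0;1 0 0 -1 0 0 0;1 0 0 -3 0 0 0;1 0 0 -5.5 0 0 0;1 0 0 -8 0 0 0;1 0 0 -9 0 0 0;1 0 0 -9 0 0 0"}}

```text
time_s: 5.48
tcp_pos: [434.2, -31.1, 103.5]
tcp_rot: [179.8, -0.0, 77.8]
contact_force: [0.7, -0.1, -1.7]
gripper_width: 60.0
grip_force: 30.0
```

Run:
```python
from h import *
plan((586,-162.8,100,86.7),(586,-162.8,17.5,86.7))
```

```text
now [434.2 -31.1 103.5] [179.8  -0.   77.8] w 60.0 F 29.99889224767685 t 5.4833
(586, -162.8, 100, 86.7) -> [-9.66 17.62  0.41] [ 0.2 -0.  -8.9] rows 4.8
(586, -162.8, 17.5, 86.7) -> [ 0.   -0.    8.25] [0. 0. 0.] rows 2.0
```

Emit:
{"name": "jog_arm", "arguments": {"deltas": "1 -1.2 2.2 0 0 0 -1;1 -2.7 4.9 0.1 0 0 -2.5;1 -4.3 7.8 0.1 0 0 -4;1 -5.9 10.8 0.2 0 0 -5.5;1 -7.5 13.7 0.3 0 0 -7;1 -8.9 16.2 0.4 0 0 -8.9;1 -9.7 17.6 0.4 0 0 -8.9;1 -9.7 17.6 0.4 0 0 -8.9"}}

```text
time_s: 6.15
tcp_pos: [585.7, -167.0, 95.2]
tcp_rot: [-180.0, 0.1, 86.4]
contact_force: [-0.2, -0.7, -1.1]
gripper_width: 59.8
grip_force: 30.0
```

Emit:
{"name": "jog_arm", "arguments": {"deltas": "1 0 0 0.5 0 0 0;1 0 0 1.7 0 0 0;1 0 0 3.2 0 0 0;1 0 0 4.7 0 0 0;1 0 0 5.9 0 0 0;1 0 0 6.6 0 0 0;1 0 0 6.6 0 0 0;1 0 0 6.6 0 0 0"}}

```text
time_s: 6.82
tcp_pos: [584.1, -162.4, 31.3]
tcp_rot: [-179.9, -0.0, 86.8]
contact_force: [0.6, 0.3, -1.2]
gripper_width: 59.9
grip_force: 30.0
```

Run:
```python
from h import *
plan((586,-162.8,17.5,86.7))
```

```text
now [ 584.1 -162.4   31.3] [-179.9   -0.    86.8] w 59.9 F 29.998954832553864 t 6.8167
(586, -162.8, 17.5, 86.7) -> [-0.03  0.19  1.38] [-0.1 -0.   0.1] rows 0.3
```

Emit:
{"name": "jog_arm", "arguments": {"deltas": "1 0 0.1 0.5 0 0 0;1 0 0.1 0.9 0 0 0;1 0 0.1 1.2 0 0 0;1 0 0.1 1.35 0 0 0;1 0 0.1 1.35 0 0 0;1 0 0.1 1.35 0 0 0;1 0 0.1 1.35 0 0 0;1 0 0.1 1.35 0 0 0"}}

```text
time_s: 7.48
tcp_pos: [585.7, -163.2, 18.4]
tcp_rot: [180.0, 0.0, 86.7]
contact_force: [-0.1, 0.4, -1.0]
gripper_width: 59.7
grip_force: 30.0
```

Emit:
{"name": "jog_arm", "arguments": {"deltas": "-1 0 0 0 0 0 0;-1 0 0 0 0 0 0;-1 0 0 0 0 0 0;-1 0 0 0 0 0 0;-1 0 0 0 0 0 0;-1 0 0 0 0 0 0;-1 0 0 -1 0 0 0;-1 0 0 -3 0 0 0"}}

```text
time_s: 8.15
tcp_pos: [583.6, -162.8, 46.7]
tcp_rot: [-179.7, -0.1, 86.7]
contact_force: [-0.2, -0.8, 0.1]
gripper_width: 93.1
grip_force: 0.0
```

Emit:
{"name": "jog_arm", "arguments": {"deltas": "-1 0 0 -3 0 0 0;-1 0 0 -6 0 0 0;-1 0 0 -9 0 0 0;-1 0 0 -9 0 0 0;-1 0 0 -9 0 0 0;-1 0 0 -9 0 0 0;-1 0 0 -9 0 0 0;-1 0 0 -9 0 0 0"}}

```text
time_s: 8.82
tcp_pos: [584.5, -163.0, 136.8]
tcp_rot: [-179.8, -0.0, 86.7]
contact_force: [0.3, -0.4, -0.9]
gripper_width: 92.9
grip_force: 0.0
```

Run:
```python
from h import *
plan((435.5,58.5,120,110),(435.5,58.5,12,110))
```

```text
now [ 584.5 -163.   136.8] [-179.8   -0.    86.7] w 92.9 F 0.0 t 8.8167
(435.5, 58.5, 120, 110) -> [ 21.26 -16.15   1.74] [ -0.2  -0.1 -23.3] rows 6.4
(435.5, 58.5, 12, 110) -> [ 0.  -0.  10.8] [0. 0. 0.] rows 2.6
```

```bash
cat >> h.py <<'E'
def dishes(f,z=(51,56)):
    "red/green rects in the newest top picture, on mat (rim z=51) or bed (56)"
    save("top",f); im=cv2.imread(f"pics/{f}.png").astype(int);b,g,r=im[...,0],im[...,1],im[...,2]
    for n,m in(("red",(r>g+60)&(r>b+60)),("green",(g>r+20)&(g>b+20))):
        m=m.astype(np.uint8)*255; m[:150]=0; m[275:]=0; m[:,:185]=0; m[:,365:]=0
        for c in cv2.findContours(m,0,1)[0]:
            if cv2.contourArea(c)<150: continue
            q=cv2.boxPoints(cv2.minAreaRect(c)); q=np.array([ray("top",p,z[1] if q[:,1].mean()<222 else z[0])[:2] for p in q]);e=np.roll(q,-1,0)-q
            l=np.linalg.norm(e,axis=1); print(n,q.mean(0).round(1),l[:2].round(0),"long ang",(np.degrees(np.arctan2(e[:,1],e[:,0]))%180)[l.argmax()].round(1))
E
python3 - <<'E'
from h import *
dishes("t3")
E
```

```text
green [436.   58.9] [44. 63.] long ang 20.2
```

Green unmoved (red hidden by the arm). Fetch green.

Emit:
{"name": "jog_arm", "arguments": {"deltas": "-1 2.7 -2 0.2 0 0 -3;-1 5.5 -4.2 0.4 0 0 -6;-1 8.6 -6.5 0.6 0 0 -9.5;-1 11.7 -8.9 0.9 0 0 -13;-1 14.8 -11.2 1.2 0 0 -16.5;-1 17.8 -13.5 1.4 0 0 -20;-1 20.3 -15.4 1.7 0 0 -23.3;-1 21.3 -16.1 1.7 0 0 -23.3"}}

```text
time_s: 9.53
tcp_pos: [433.2, 62.7, 120.5]
tcp_rot: [-179.8, -0.2, 110.5]
contact_force: [0.2, -1.0, -0.4]
gripper_width: 92.9
grip_force: 0.0
```

Emit:
{"name": "jog_arm", "arguments": {"deltas": "-1 0 0 0 0 0 0;-1 0 0 1.2 0 0 0;-1 0 0 3 0 0 0;-1 0 0 5 0 0 0;-1 0 0 7 0 0 0;-1 0 0 8.5 0 0 0;-1 0 0 9 0 0 0;-1 0 0 9 0 0 0"}}

```text
time_s: 10.2
tcp_pos: [436.9, 57.7, 29.9]
tcp_rot: [-179.8, 0.0, 109.9]
contact_force: [0.1, 0.5, 0.1]
gripper_width: 92.9
grip_force: 0.0
```

Run:
```python
from h import *
plan((436,58.7,12,110))
```

```text
now [436.9  57.7  29.9] [-179.8    0.   109.9] w 92.9 F 0.0 t 10.2
(436, 58.7, 12, 110) -> [ 0.13 -0.05  1.79] [-0.2  0.  -0.1] rows 0.4
```

Emit:
{"name": "jog_arm", "arguments": {"deltas": "-1 0.1 0 0.9 0 0 0;-1 0.1 0 1.6 0 0 0;-1 0.1 0 1.8 0 0 0;1 0.1 0 1.8 0 0 0;1 0.1 0 1.8 0 0 0;1 0.1 0 1.8 0 0 0;1 0.1 0 1.8 0 0 0;1 0.1 0 1.8 0 0 0"}}

```text
time_s: 10.87
tcp_pos: [436.9, 59.7, 13.5]
tcp_rot: [180.0, 0.0, 110.0]
contact_force: [0.1, 1.1, -0.5]
gripper_width: 64.1
grip_force: 0.0
```

Emit:
{"name": "jog_arm", "arguments": {"deltas": "1 0 0 0 0 0 0;1 0 0 0 0 0 0;1 0 0 0 0 0 0;1 0 0 0 0 0 0;1 0 0 -1.5 0 0 0;1 0 0 -4 0 0 0;1 0 0 -7 0 0 0;1 0 0 -9 0 0 0"}}

```text
time_s: 11.53
tcp_pos: [436.4, 59.8, 104.5]
tcp_rot: [-180.0, -0.0, 110.0]
contact_force: [1.4, 0.4, -1.5]
gripper_width: 59.8
grip_force: 30.0
```

Run:
```python
from h import *
plan((588.5,-118.4,100,86.7),(588.5,-118.4,19,86.7))
```

```text
now [436.4  59.8 104.5] [-180.   -0.  110.] w 59.8 F 29.999968707561493 t 11.5333
(588.5, -118.4, 100, 86.7) -> [-21.95   8.19   0.45] [-0.  -0.  23.3] rows 5.6
(588.5, -118.4, 19, 86.7) -> [ 0.  -0.   8.1] [0. 0. 0.] rows 1.9
```

Run:
```python
from h import *
dishes("t4"); print(cl(0,-157))
```

```text
red [ 583.9 -160.5] [59. 41.] long ang 176.7
[ 586.  -162.8]
```

Emit:
{"name": "jog_arm", "arguments": {"deltas": "1 -2.5 0.9 0.1 0 0 3;1 -5.5 2 0.2 0 0 6;1 -9 3.3 0.3 0 0 9.5;1 -12.5 4.6 0.4 0 0 13;1 -16 5.9 0.4 0 0 16.5;1 -19 7.1 0.4 0 0 20;1 -21.3 7.9 0.4 0 0 23.3;1 -21.9 8.2 0.4 0 0 23.3"}}

```text
time_s: 12.25
tcp_pos: [590.0, -123.6, 97.7]
tcp_rot: [180.0, 0.2, 86.2]
contact_force: [0.4, -1.1, -2.0]
gripper_width: 60.0
grip_force: 30.0
```

Emit:
{"name": "jog_arm", "arguments": {"deltas": "1 0 0 0 0 0 0;1 0 0 0 0 0 0;1 0 0 0.5 0 0 0;1 0 0 1 0 0 0;1 0 0 1.5 0 0 0;1 0 0 2 0 0 0;1 0 0 2 0 0 0;1 0 0 2 0 0 0"}}

```text
time_s: 12.92
tcp_pos: [588.2, -117.7, 78.7]
tcp_rot: [-179.9, -0.0, 86.7]
contact_force: [-0.5, 1.4, -1.1]
gripper_width: 59.6
grip_force: 30.0
```

Run:
```python
from h import *
plan((588.5,-118.4,18,86.7))
```

```text
now [ 588.2 -117.7   78.7] [-179.9   -0.    86.7] w 59.6 F 29.999524354934692 t 12.9167
(588.5, -118.4, 18, 86.7) -> [-0.07  0.04  6.07] [-0.1 -0.   0. ] rows 1.5
```

Emit:
{"name": "jog_arm", "arguments": {"deltas": "1 0.3 0 0 0 0 0;1 0.3 0 1.5 0 0 0;1 0.3 0 3 0 0 0;1 0.3 0 4.5 0 0 0;1 0.3 0 5.5 0 0 0;1 0.3 0 6 0 0 0;1 0.3 0 6 0 0 0;1 0.3 0 6 0 0 0"}}

```text
time_s: 13.58
tcp_pos: [589.4, -114.8, 19.6]
tcp_rot: [179.9, -0.0, 86.7]
contact_force: [-0.4, -0.5, -1.7]
gripper_width: 60.0
grip_force: 30.0
```

Emit:
{"name": "jog_arm", "arguments": {"deltas": "1 0 0 0 0 0 0;-1 0 0 0 0 0 0;-1 0 0 0 0 0 0;-1 0 0 0 0 0 0;-1 0 0 0 0 0 0;-1 0 0 0 0 0 0;-1 0 0 0 0 0 0;-1 0 0 -1 0 0 0"}}

```text
time_s: 14.25
tcp_pos: [587.3, -114.9, 27.8]
tcp_rot: [-179.8, -0.0, 86.7]
contact_force: [-0.5, 0.5, 1.0]
gripper_width: 92.8
grip_force: 0.0
```

Emit:
{"name": "jog_arm", "arguments": {"deltas": "-1 0 0 -3 0 0 0;-1 0 0 -7 0 0 0;-1 0 0 -11 0 0 0;-1 0 0 -13 0 0 0;-1 2 0 -13 0 0 0;-1 6 0 -13 0 0 0;-1 10 0 -13 0 0 0;-1 14 0 -13 0 0 0"}}

```text
time_s: 14.92
tcp_pos: [597.0, 25.8, 160.4]
tcp_rot: [179.9, -0.0, 86.6]
contact_force: [1.0, 0.2, 0.8]
gripper_width: 93.1
grip_force: 0.0
```

Run:
```python
from h import *
plan((636,164.5,150,96.7),(636,164.5,64,96.7))
for x,y in ((0,-157),(0,-113)): print(cl(x,y))
```

```text
now [597.   25.8 160.4] [179.9  -0.   86.6] w 93.1 F 0.0 t 14.9167
(636, 164.5, 150, 96.7) -> [14.08  3.07  1.05] [  0.1  -0.  -10.1] rows 3.5
(636, 164.5, 64, 96.7) -> [ 0.  -0.   8.6] [0. 0. 0.] rows 2.1
[ 586.  -162.8]
[ 588.5 -118.9]
```

Emit:
{"name": "jog_arm", "arguments": {"deltas": "-1 3 0.7 0.2 0 0 0;-1 6.5 1.4 0.4 0 0 0;-1 10.2 2.2 0.7 0 0 0;-1 12.8 2.8 0.9 0 0 0;-1 14.1 3.1 1 0 0 0;-1 14.1 3.1 1 0 0 0;-1 14.1 3.1 1 0 0 0;-1 14.1 3.1 1 0 0 0"}}

```text
time_s: 15.58
tcp_pos: [636.1, 160.2, 149.3]
tcp_rot: [-180.0, 0.2, 86.5]
contact_force: [-0.3, -0.8, -0.3]
gripper_width: 92.9
grip_force: 0.0
```

Run:
```python
from h import *
dishes("t5"); find("scene","knob_top"); find("top","ketchup")
plan((636.3,164.5,65,86.6))
save("scene","s5")
```

```text
red [ 584.  -160.5] [59. 41.] long ang 176.7
green [ 587.3 -115. ] [62. 41.] long ang 176.9
scene knob_top 0.72 [617.  13.  54.]
scene knob_top 0.61 [649. 170.  89.]
top ketchup 0.16 [592. -48.   6.]
top ketchup 0.16 [ 600. -304.  101.]
now [636.2 160.7 149.5] [1.80e+02 1.00e-01 8.65e+01] w 92.8 F 0.0 t 15.7333
(636.3, 164.5, 65, 86.6) -> [ 0.39 -0.02  8.44] [ 0.   0.1 -0.1] rows 2.0
```

View pics/s5.png

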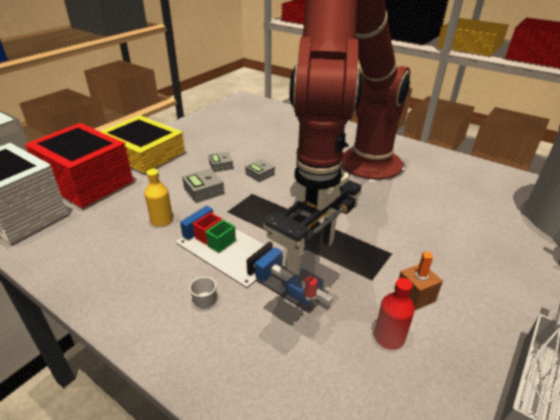

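Emit:
{"name": "jog_arm", "arguments": {"deltas": "-1 0 0 0 0 0 0;-1 0 0 1.5 0 0 0;-1 0 0 3.5 0 0 0;-1 0 0 5.5 0 0 0;-1 0 0 7.5 0 0 0;-1 0 0 8.5 0 0 0;-1 0 0 8.5 0 0 0;-1 0 0 8.5 0 0 0"}}

```text
time_s: 16.45
tcp_pos: [636.1, 163.6, 64.3]
tcp_rot: [-180.0, -0.0, 86.7]
contact_force: [0.1, 0.0, 0.1]
gripper_width: 92.9
grip_force: 0.0
```

Run:
```python
from h import *
plan((636.3,164.5,65,86.6))
```

```text
now [636.1 163.6  64.3] [-180.    -0.    86.7] w 92.9 F 0.0 t 16.45
(636.3, 164.5, 65, 86.6) -> [ 0.1   0.02 -0.07] [-0.  -0.   0.1] rows 0.0
```

Emit:
{"name": "jog_arm", "arguments": {"deltas": "1 0.1 0 0 0 0 0;1 0.1 0 0 0 0 0;1 0.1 0 0 0 0 0;1 0.1 0 0 0 0 0;1 0.1 0 0 0 0 0;1 0.1 0 0 0 0 0;1 0.1 0 0 0 0 0;1 0.1 0 0 0 0 0", "newtons": 30}}

```text
time_s: 17.12
tcp_pos: [636.0, 164.7, 64.2]
tcp_rot: [180.0, -0.0, 86.7]
contact_force: [0.3, -0.6, 0.6]
gripper_width: 44.2
grip_force: 0.0
```

Emit:
{"name": "jog_arm", "arguments": {"deltas": "1 0 0 0 0 0 0;1 0 0 0 0 0 0;1 0 0 0 0 0 0;1 0 0 0 0 0 0;1 0 0 0 0 0 0;1 0 0 0 0 0 0;1 0 0 0 0 0 0;1 0 0 0 0 0 0"}}

```text
time_s: 17.78
tcp_pos: [638.2, 164.6, 64.4]
tcp_rot: [179.7, -0.1, 86.7]
contact_force: [5.7, 0.5, -3.6]
gripper_width: 23.6
grip_force: 30.0
```

```bash
cat > crank.py <<'E'
from h import *
import sys
# rows of tool shifts (cm) for a crank arc: python3 crank.py a0 step n  (deg, world angle of knob); tool yaw from state
a0,st,n=map(float,sys.argv[1:4]); c=np.array([602.5,128.5]); s=read_state()
r=R.from_euler("z",[s["tcp_rot"][2]],degrees=True)[0].as_matrix()[:2,:2]@np.diag([1,-1])
P=lambda a:50*np.array([np.cos(np.radians(a)),np.sin(np.radians(a))])
p=np.array(s["tcp_pos"][:2])-c
print("tcp rel",p.round(1),np.linalg.norm(p).round(1),np.degrees(np.arctan2(p[1],p[0])).round(1),"w",round(s["gripper_width"],1),"F",np.round(s["contact_force"],1),"t",s["time_s"])
a=a0
while n>0:
    k=int(min(8,n)); rows=[]
    for i in range(1,9):
        d=r.T@(P(a+st*min(i,k))-P(a))/10; rows.append("1 %.2f %.2f 0 0 0 0"%(d[0],d[1]))
    print(";".join(rows)); a+=st*k; n-=k; print("-> at",a)
E
python3 crank.py 46.7 -15 8
```

```text
tcp rel [35.7 36.1] 50.8 45.3 w 23.6 F [ 5.7  0.5 -3.6] t 17.7833
1 -0.96 0.88 0 0 0 0;1 -2.12 1.49 0 0 0 0;1 -3.39 1.77 0 0 0 0;1 -4.70 1.71 0 0 0 0;1 -5.94 1.32 0 0 0 0;1 -7.04 0.62 0 0 0 0;1 -7.93 -0.34 0 0 0 0;1 -8.53 -1.50 0 0 0 0
-> at -73.3
```

Emit:
{"name": "jog_arm", "arguments": {"deltas": "1 -0.48 0.7 0 0 0 0;1 -0.96 1.08 0 0 0 0;1 -1.5 1.4 0 0 0 0;1 -2.12 1.68 0 0 0 0;1 -2.7 1.85 0 0 0 0;1 -3.39 1.96 0 0 0 0;1 -4.05 1.96 0 0 0 0;1 -4.7 1.9 0 0 0 0"}}

```text
time_s: 18.45
tcp_pos: [652.5, 123.2, 64.3]
tcp_rot: [179.9, -0.6, 86.9]
contact_force: [3.8, 7.2, -4.1]
gripper_width: 23.3
grip_force: 30.0
```

```bash
sed -i 's/602.5,128.5/603.5,129/' crank.py; python3 crank.py -14.5 -15 16
```

```text
tcp rel [49.  -5.8] 49.4 -6.7 w 23.3 F [ 3.8  7.2 -4.1] t 18.45
1 -1.23 -0.42 0 0 0 0;1 -2.32 -1.15 0 0 0 0;1 -3.18 -2.14 0 0 0 0;1 -3.75 -3.31 0 0 0 0;1 -4.00 -4.59 0 0 0 0;1 -3.91 -5.89 0 0 0 0;1 -3.49 -7.13 0 0 0 0;1 -2.76 -8.21 0 0 0 0
-> at -134.5
1 0.98 -0.86 0 0 0 0;1 2.16 -1.43 0 0 0 0;1 3.44 -1.68 0 0 0 0;1 4.74 -1.59 0 0 0 0;1 5.97 -1.17 0 0 0 0;1 7.06 -0.44 0 0 0 0;1 7.92 0.54 0 0 0 0;1 8.49 1.71 0 0 0 0
-> at -254.5
```

Emit:
{"name": "jog_arm", "arguments": {"deltas": "1 -1.23 -0.42 0 0 0 0;1 -2.32 -1.15 0 0 0 0;1 -3.18 -2.14 0 0 0 0;1 -3.75 -3.31 0 0 0 0;1 -4.00 -4.59 0 0 0 0;1 -3.91 -5.89 0 0 0 0;1 -3.49 -7.13 0 0 0 0;1 -2.76 -8.21 0 0 0 0"}}

```text
time_s: 19.12
tcp_pos: [571.8, 90.2, 64.3]
tcp_rot: [179.7, 0.2, 86.5]
contact_force: [7.7, -4.5, -5.0]
gripper_width: 23.5
grip_force: 30.0
```

```bash
python3 crank.py -134.5 -15 24
```

```text
tcp rel [-31.7 -38.8] 50.1 -129.3 w 23.5 F [ 7.7 -4.5 -5. ] t 19.1167
1 0.98 -0.86 0 0 0 0;1 2.15 -1.45 0 0 0 0;1 3.42 -1.71 0 0 0 0;1 4.73 -1.63 0 0 0 0;1 5.97 -1.21 0 0 0 0;1 7.05 -0.49 0 0 0 0;1 7.92 0.48 0 0 0 0;1 8.50 1.65 0 0 0 0
-> at -254.5
1 0.26 1.28 0 0 0 0;1 0.18 2.58 0 0 0 0;1 -0.23 3.82 0 0 0 0;1 -0.95 4.91 0 0 0 0;1 -1.93 5.77 0 0 0 0;1 -3.10 6.36 0 0 0 0;1 -4.38 6.62 0 0 0 0;1 -5.68 6.54 0 0 0 0
-> at -374.5
1 -1.24 -0.41 0 0 0 0;1 -2.33 -1.13 0 0 0 0;1 -3.19 -2.11 0 0 0 0;1 -3.77 -3.28 0 0 0 0;1 -4.03 -4.56 0 0 0 0;1 -3.95 -5.86 0 0 0 0;1 -3.54 -7.10 0 0 0 0;1 -2.82 -8.19 0 0 0 0
-> at -494.5
```

Emit:
{"name": "jog_arm", "arguments": {"deltas": "1 0.98 -0.86 0 0 0 0;1 2.15 -1.45 0 0 0 0;1 3.42 -1.71 0 0 0 0;1 4.73 -1.63 0 0 0 0;1 5.97 -1.21 0 0 0 0;1 7.05 -0.49 0 0 0 0;1 7.92 0.48 0 0 0 0;1 8.50 1.65 0 0 0 0"}}

```text
time_s: 19.78
tcp_pos: [584.8, 176.0, 64.1]
tcp_rot: [-179.3, 0.4, 86.8]
contact_force: [-7.7, -3.9, 7.3]
gripper_width: 23.5
grip_force: 30.0
```

Emit:
{"name": "jog_arm", "arguments": {"deltas": "1 0.26 1.28 0 0 0 0;1 0.18 2.58 0 0 0 0;1 -0.23 3.82 0 0 0 0;1 -0.95 4.91 0 0 0 0;1 -1.93 5.77 0 0 0 0;1 -3.10 6.36 0 0 0 0;1 -4.38 6.62 0 0 0 0;1 -5.68 6.54 0 0 0 0"}}

```text
time_s: 20.45
tcp_pos: [652.7, 124.6, 64.4]
tcp_rot: [179.9, -0.7, 86.9]
contact_force: [3.9, 8.2, -4.5]
gripper_width: 23.2
grip_force: 30.0
```

```bash
python3 crank.py -374.5 -12 10; python3 -c "
from h import *
dishes('t6')"
```

```text
tcp rel [49.2 -4.4] 49.4 -5.1 w 23.2 F [ 3.9  8.2 -4.5] t 20.45
1 -1.00 -0.31 0 0 0 0;1 -1.91 -0.83 0 0 0 0;1 -2.69 -1.52 0 0 0 0;1 -3.31 -2.36 0 0 0 0;1 -3.75 -3.31 0 0 0 0;1 -3.97 -4.33 0 0 0 0;1 -3.98 -5.38 0 0 0 0;1 -3.78 -6.40 0 0 0 0
-> at -470.5
1 0.42 -0.96 0 0 0 0;1 1.02 -1.81 0 0 0 0;1 1.02 -1.81 0 0 0 0;1 1.02 -1.81 0 0 0 0;1 1.02 -1.81 0 0 0 0;1 1.02 -1.81 0 0 0 0;1 1.02 -1.81 0 0 0 0;1 1.02 -1.81 0 0 0 0
-> at -494.5
red [ 583.9 -160.4] [59. 41.] long ang 176.4
green [ 587.2 -115. ] [62. 41.] long ang 176.9
```

Emit:
{"name": "jog_arm", "arguments": {"deltas": "1 -1.00 -0.31 0 0 0 0;1 -1.91 -0.83 0 0 0 0;1 -2.69 -1.52 0 0 0 0;1 -3.31 -2.36 0 0 0 0;1 -3.75 -3.31 0 0 0 0;1 -3.97 -4.33 0 0 0 0;1 -3.98 -5.38 0 0 0 0;1 -3.78 -6.40 0 0 0 0"}}

```text
time_s: 21.17
tcp_pos: [589.7, 81.1, 64.3]
tcp_rot: [179.6, 0.0, 86.6]
contact_force: [8.4, -1.5, -6.6]
gripper_width: 23.6
grip_force: 30.0
```

Emit:
{"name": "jog_arm", "arguments": {"deltas": "1 0.42 -0.96 0 0 0 0;1 1.02 -1.81 0 0 0 0;1 1.02 -1.81 0 0 0 0;1 1.02 -1.81 0 0 0 0;1 1.02 -1.81 0 0 0 0;1 1.02 -1.81 0 0 0 0;1 1.02 -1.81 0 0 0 0;1 1.02 -1.81 0 0 0 0"}}

```text
time_s: 21.83
tcp_pos: [570.4, 91.4, 64.3]
tcp_rot: [179.8, 0.2, 86.6]
contact_force: [4.6, -4.0, -2.9]
gripper_width: 23.5
grip_force: 30.0
```

```bash
python3 crank.py -494.5 -6 6; python3 -c "
from h import *
dishes('t7')
im=cv2.imread('pics/t7.png'); save('','t7c',cv2.resize(im[140:240,200:380,::-1],None,fx=4.4,fy=4.4,interpolation=cv2.INTER_CUBIC))"
```

```text
tcp rel [-33.1 -37.6] 50.1 -131.3 w 23.5 F [ 4.6 -4.  -2.9] t 21.8333
1 0.36 -0.38 0 0 0 0;1 0.77 -0.71 0 0 0 0;1 1.20 -1.00 0 0 0 0;1 1.66 -1.25 0 0 0 0;1 2.15 -1.44 0 0 0 0;1 2.65 -1.59 0 0 0 0;1 2.65 -1.59 0 0 0 0;1 2.65 -1.59 0 0 0 0
-> at -530.5
red [ 583.7 -164.3] [59. 38.] long ang 177.3
green [ 586.8 -123.2] [62. 40.] long ang 177.2
```

View pics/t7c.png

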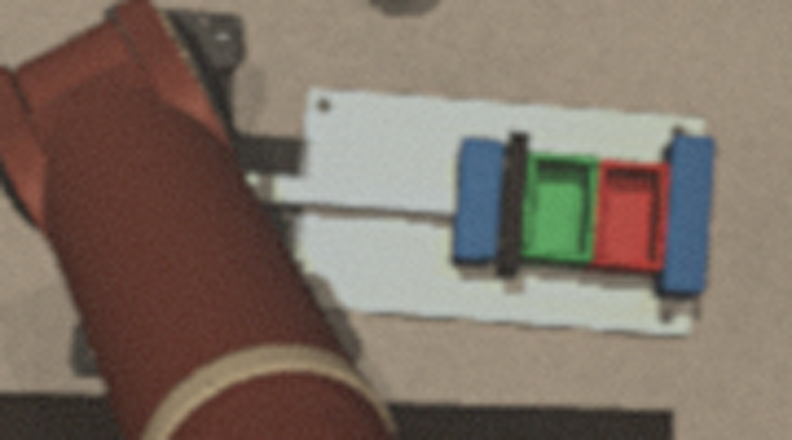

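Emit:
{"name": "jog_arm", "arguments": {"deltas": "1 0.36 -0.38 0 0 0 0;1 0.77 -0.71 0 0 0 0;1 1.20 -1.00 0 0 0 0;1 1.66 -1.25 0 0 0 0;1 2.15 -1.44 0 0 0 0;1 2.65 -1.59 0 0 0 0;1 2.65 -1.59 0 0 0 0;1 2.65 -1.59 0 0 0 0"}}

```text
time_s: 22.55
tcp_pos: [562.1, 100.9, 64.3]
tcp_rot: [179.4, 1.5, 85.9]
contact_force: [13.1, -25.3, -2.6]
gripper_width: 23.2
grip_force: 30.0
```

```bash
python3 crank.py -530.5 -2 4; python3 -c "
from h import *
dishes('t8')
im=cv2.imread('pics/t8.png'); save('','t8c',cv2.resize(im[150:220,290:370,::-1],None,fx=8,fy=8,interpolation=cv2.INTER_CUBIC))"
```

```text
tcp rel [-41.4 -28.1] 50.0 -145.8 w 23.2 F [ 13.1 -25.3  -2.6] t 22.55
1 0.17 -0.04 0 0 0 0;1 0.34 -0.07 0 0 0 0;1 0.51 -0.10 0 0 0 0;1 0.69 -0.12 0 0 0 0;1 0.69 -0.12 0 0 0 0;1 0.69 -0.12 0 0 0 0;1 0.69 -0.12 0 0 0 0;1 0.69 -0.12 0 0 0 0
-> at -538.5
red [ 583.8 -164.4] [59. 37.] long ang 177.0
green [ 586.9 -123.6] [62. 40.] long ang 177.4
```

View pics/t8c.png

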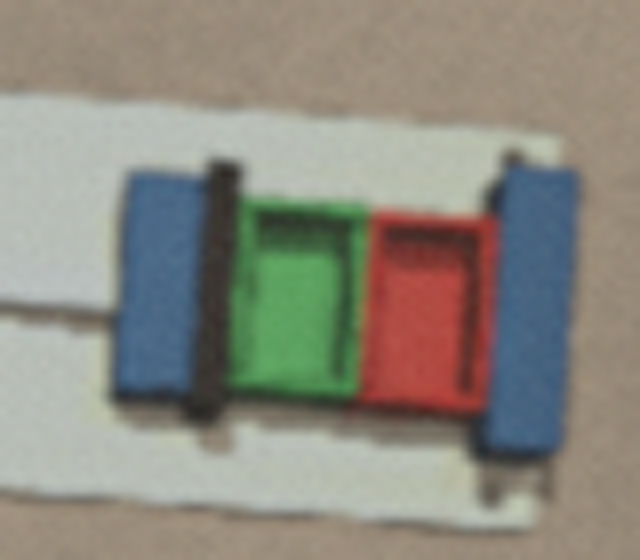

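```bash
python3 crank.py -530.5 5.5 6
```

```text
tcp rel [-41.4 -28.1] 50.0 -145.9 w 23.4 F [ 13.  -25.5  -2.2] t 22.6
1 -0.46 0.14 0 0 0 0;1 -0.91 0.31 0 0 0 0;1 -1.33 0.54 0 0 0 0;1 -1.73 0.80 0 0 0 0;1 -2.11 1.09 0 0 0 0;1 -2.46 1.43 0 0 0 0;1 -2.46 1.43 0 0 0 0;1 -2.46 1.43 0 0 0 0
-> at -497.5
```

Emit:
{"name": "jog_arm", "arguments": {"deltas": "1 -0.46 0.14 0 0 0 0;1 -0.91 0.31 0 0 0 0;1 -1.33 0.54 0 0 0 0;1 -1.73 0.80 0 0 0 0;1 -2.11 1.09 0 0 0 0;1 -2.46 1.43 0 0 0 0;1 -2.46 1.43 0 0 0 0;1 -2.46 1.43 0 0 0 0"}}

```text
time_s: 23.27
tcp_pos: [566.1, 95.8, 64.1]
tcp_rot: [-179.9, 0.1, 86.7]
contact_force: [-1.1, -3.2, 2.2]
gripper_width: 23.3
grip_force: 30.0
```

```bash
python3 crank.py -497.5 2 1; python3 -c "
from h import *
dishes('t9')
im=cv2.imread('pics/t9.png'); save('','t9c',cv2.resize(im[150:220,290:370,::-1],None,fx=8,fy=8,interpolation=cv2.INTER_CUBIC))"
```

```text
tcp rel [-37.4 -33.2] 50.0 -138.4 w 23.3 F [-1.1 -3.2  2.2] t 23.2667
1 -0.12 0.13 0 0 0 0;1 -0.12 0.13 0 0 0 0;1 -0.12 0.13 0 0 0 0;1 -0.12 0.13 0 0 0 0;1 -0.12 0.13 0 0 0 0;1 -0.12 0.13 0 0 0 0;1 -0.12 0.13 0 0 0 0;1 -0.12 0.13 0 0 0 0
-> at -495.5
red [ 583.8 -164.4] [59. 38.] long ang 177.3
green [ 586.8 -123.3] [62. 40.] long ang 176.9
```

View pics/t9c.png

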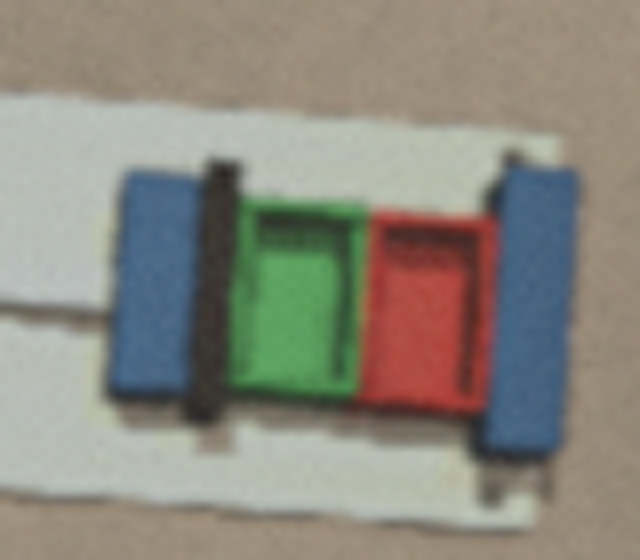

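Emit:
{"name": "jog_arm", "arguments": {"deltas": "-1 0 0 0 0 0 0;-1 0 0 0 0 0 0;-1 0 0 0 0 0 0;-1 0 0 -2 0 0 0;-1 0 0 -5 0 0 0;-1 0 0 -8.5 0 0 0;-1 0 0 -12 0 0 0;-1 0 0 -13 0 0 0"}}

```text
time_s: 23.98
tcp_pos: [570.1, 98.5, 199.8]
tcp_rot: [179.4, -0.2, 86.8]
contact_force: [0.3, 0.6, 0.3]
gripper_width: 72.2
grip_force: 0.0
```

Run:
```python
from h import *
plan((463.3,323.5,185,118.3),(463.3,323.5,88,118.3))
```

```text
now [570.1  98.5 199.8] [179.4  -0.2  86.8] w 72.2 F 0.0 t 23.9833
(463.3, 323.5, 185, 118.3) -> [ 21.86 -11.95   1.45] [  0.6  -0.1 -31.5] rows 6.0
(463.3, 323.5, 88, 118.3) -> [ 0.  -0.   9.7] [0. 0. 0.] rows 2.3
```

Emit:
{"name": "jog_arm", "arguments": {"deltas": "-1 2.5 -1.4 0.2 0 0 -4;-1 5.5 -3 0.4 0 0 -8;-1 9 -4.9 0.6 0 0 -13;-1 12.5 -6.8 0.8 0 0 -18;-1 16 -8.7 1 0 0 -23;-1 19 -10.4 1.2 0 0 -28;-1 21 -11.5 1.4 0 0 -31.5;-1 21.8 -11.9 1.4 0 0 -31.5"}}

```text
time_s: 24.65
tcp_pos: [457.1, 325.7, 179.7]
tcp_rot: [-179.9, -0.2, 118.7]
contact_force: [-0.1, -0.0, 1.1]
gripper_width: 92.7
grip_force: 0.0
```

Emit:
{"name": "jog_arm", "arguments": {"deltas": "-1 0 0 0 0 0 0;-1 0 0 0 0 0 0;-1 0 0 0 0 0 0;-1 0 0 0 0 0 0;-1 0 0 0 0 0 0;-1 0 0 0 0 0 0;-1 0 0 0 0 0 0;-1 0 0 0 0 0 0"}}

```text
time_s: 25.32
tcp_pos: [461.0, 320.6, 180.2]
tcp_rot: [180.0, 0.0, 118.2]
contact_force: [0.0, 0.0, 0.1]
gripper_width: 93.0
grip_force: 0.0
```

Run:
```python
from h import *
plan((463.3,323.5,88,118.3))
find("scene","stylus")
dishes("t10"); im=cv2.imread('pics/t10.png'); save('','t10c',cv2.resize(im[140:240,190:370,::-1],None,fx=4.4,fy=4.4,interpolation=cv2.INTER_CUBIC))
```

```text
now [461.  320.6 180.2] [180.    0.  118.2] w 93.0 F 0.0 t 25.3167
(463.3, 323.5, 88, 118.3) -> [0.15 0.34 9.22] [ 0.   0.  -0.1] rows 2.2
scene stylus 0.75 [476. 329.  95.]
red [ 583.8 -164.3] [59. 38.] long ang 177.0
green [ 586.9 -123.3] [62. 40.] long ang 177.7
```

View pics/t10c.png

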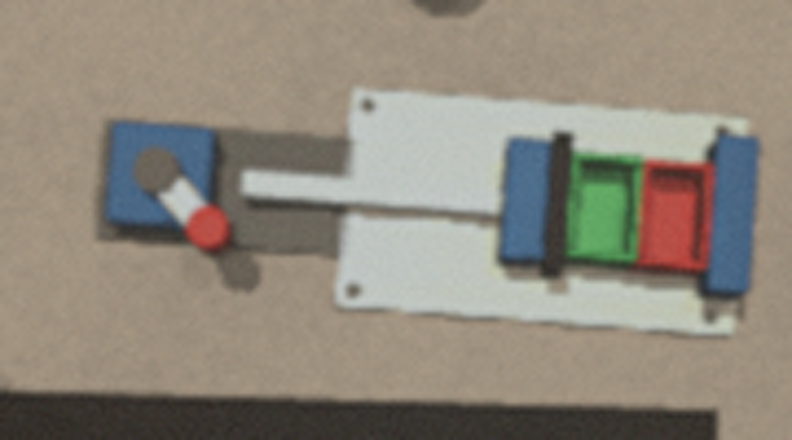

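Emit:
{"name": "jog_arm", "arguments": {"deltas": "-1 0.1 0.3 1 0 0 0;-1 0.1 0.3 3 0 0 0;-1 0.1 0.3 5 0 0 0;-1 0.1 0.3 7 0 0 0;-1 0.1 0.3 8.5 0 0 0;-1 0.1 0.3 9.2 0 0 0;-1 0.1 0.3 9.2 0 0 0;-1 0.1 0.3 9.2 0 0 0"}}

```text
time_s: 26.08
tcp_pos: [463.0, 323.6, 88.1]
tcp_rot: [-180.0, -0.0, 118.2]
contact_force: [-0.3, 1.1, 1.1]
gripper_width: 93.0
grip_force: 0.0
```

Emit:
{"name": "jog_arm", "arguments": {"deltas": "1 0 0 0 0 0 0;1 0 0 0 0 0 0;1 0 0 0 0 0 0;1 0 0 0 0 0 0;1 0 0 0 0 0 0;1 0 0 0 0 0 0;1 0 0 0 0 0 0;1 0 0 0 0 0 0", "newtons": 25}}

```text
time_s: 26.75
tcp_pos: [463.0, 323.3, 88.2]
tcp_rot: [180.0, -0.0, 118.2]
contact_force: [-0.1, 0.6, -0.4]
gripper_width: 44.1
grip_force: 0.0
```

Emit:
{"name": "jog_arm", "arguments": {"deltas": "1 0 0 0 0 0 0;1 0 0 0 0 0 0;1 0 0 0 0 0 0;1 0 0 0 0 0 0;1 0 0 0 0 0 0;1 0 0 0 0 0 0;1 0 0 0 0 0 0;1 0 0 0 0 0 0"}}

```text
time_s: 27.42
tcp_pos: [463.0, 323.3, 88.2]
tcp_rot: [180.0, -0.0, 118.2]
contact_force: [0.5, 0.5, -0.6]
gripper_width: 17.9
grip_force: 25.0
```

Run:
```python
from h import *
plan((463.3,323.5,88,118.3))
```

```text
now [463.  323.3  88.2] [180.   -0.  118.2] w 17.9 F 24.99983847141266 t 27.4167
(463.3, 323.5, 88, 118.3) -> [0.   0.04 0.02] [ 0.  -0.  -0.1] rows 0.0
```

Emit:
{"name": "jog_arm", "arguments": {"deltas": "1 0 0 -0.5 0 0 0;1 0 0 -1.5 0 0 0;1 0 0 -3 0 0 0;1 0 0 -5 0 0 0;1 0 0 -7 0 0 0;1 0 0 -9 0 0 0;1 0 0 -10 0 0 0;1 0 0 -10 0 0 0"}}

```text
time_s: 28.08
tcp_pos: [463.8, 324.5, 191.2]
tcp_rot: [179.7, -0.1, 118.2]
contact_force: [-0.1, -0.5, -0.1]
gripper_width: 18.0
grip_force: 25.0
```

Run:
```python
from h import *
plan((455,120,190,118.2),(440,-90,190,118.2),(422.5,-313.3,190,118.2))
dishes("t11")
```

```text
now [463.8 324.5 191.2] [ 1.797e+02 -1.000e-01  1.182e+02] w 18.0 F 24.999853670597076 t 28.0833
(455, 120, 190, 118.2) -> [-17.6  -10.44   0.05] [ 0.3 -0.1  0. ] rows 4.9
(440, -90, 190, 118.2) -> [-17.8  -11.25  -0.  ] [0. 0. 0.] rows 5.0
(422.5, -313.3, 190, 118.2) -> [-18.85 -12.09  -0.  ] [0. 0. 0.] rows 5.4
red [ 583.8 -164.4] [59. 38.] long ang 177.0
green [ 586.8 -123.5] [62. 40.] long ang 177.7
```

Emit:
{"name": "jog_arm", "arguments": {"deltas": "1 -1 -0.6 0 0 0 0;1 -3 -1.8 0 0 0 0;1 -5.5 -3.3 0 0 0 0;1 -8 -4.8 0 0 0 0;1 -10.5 -6.2 0 0 0 0;1 -13 -7.7 0 0 0 0;1 -15.5 -9.2 0 0 0 0;1 -17.6 -10.4 0 0 0 0"}}

```text
time_s: 28.8
tcp_pos: [452.7, 115.1, 186.6]
tcp_rot: [-179.7, 0.0, 118.1]
contact_force: [1.0, -0.1, -0.3]
gripper_width: 17.9
grip_force: 25.0
```

Emit:
{"name": "jog_arm", "arguments": {"deltas": "1 -2.2 -1.4 0 0 0 0;1 -4.5 -2.8 0 0 0 0;1 -6.7 -4.2 0 0 0 0;1 -9 -5.6 0 0 0 0;1 -11.2 -7 0 0 0 0;1 -13.4 -8.4 0 0 0 0;1 -15.6 -9.8 0 0 0 0;1 -17.8 -11.2 0 0 0 0"}}

```text
time_s: 29.47
tcp_pos: [437.7, -92.8, 186.9]
tcp_rot: [-179.8, -0.1, 118.2]
contact_force: [-0.2, 0.2, -0.5]
gripper_width: 18.1
grip_force: 25.0
```

Emit:
{"name": "jog_arm", "arguments": {"deltas": "1 -2.5 -1.6 0 0 0 0;1 -5.5 -3.5 0 0 0 0;1 -8.5 -5.5 0 0 0 0;1 -11.5 -7.4 0 0 0 0;1 -14.5 -9.3 0 0 0 0;1 -17 -10.9 0 0 0 0;1 -18.5 -11.9 0 0 0 0;1 -18.8 -12.1 0 0 0 0"}}

```text
time_s: 30.13
tcp_pos: [418.7, -318.3, 186.1]
tcp_rot: [-179.8, -0.1, 117.7]
contact_force: [0.3, -0.5, -1.1]
gripper_width: 17.8
grip_force: 25.0
```

Emit:
{"name": "jog_arm", "arguments": {"deltas": "1 0 0 0 0 0 0;1 0 0 0 0 0 0;1 0 0 0.5 0 0 0;1 0 0 1.5 0 0 0;1 0 0 3 0 0 0;1 0 0 4.2 0 0 0;1 0 0 4.7 0 0 0;1 0 0 4.7 0 0 0"}}

```text
time_s: 30.8
tcp_pos: [421.4, -312.0, 139.6]
tcp_rot: [-179.9, -0.2, 118.3]
contact_force: [-0.1, -0.3, -1.0]
gripper_width: 17.7
grip_force: 25.0
```

Run:
```python
from h import *
plan((422.5,-313.3,135,118.2))
save("scene","s12"); save("top","t12")
im=cv2.imread("pics/s12.png")[130:220,150:270,::-1]; save("","s12c",cv2.resize(im,None,fx=6,fy=6,interpolation=cv2.INTER_CUBIC))
find("scene","button_mouth");find("scene","stylus")
```

```text
now [ 421.4 -312.   139.6] [-179.9   -0.2  118.3] w 17.7 F 24.999950230121613 t 30.8
(422.5, -313.3, 135, 118.2) -> [-0.17  0.04  0.45] [-0.1 -0.2  0.1] rows 0.1
scene button_mouth 0.83 [ 457. -296.   42.]
scene button_mouth 0.81 [ 311. -360.   28.]
scene button_mouth 0.61 [ 283. -231.   26.]
scene stylus 0.6 [ 425. -301.  122.]
```

View pics/s12c.png

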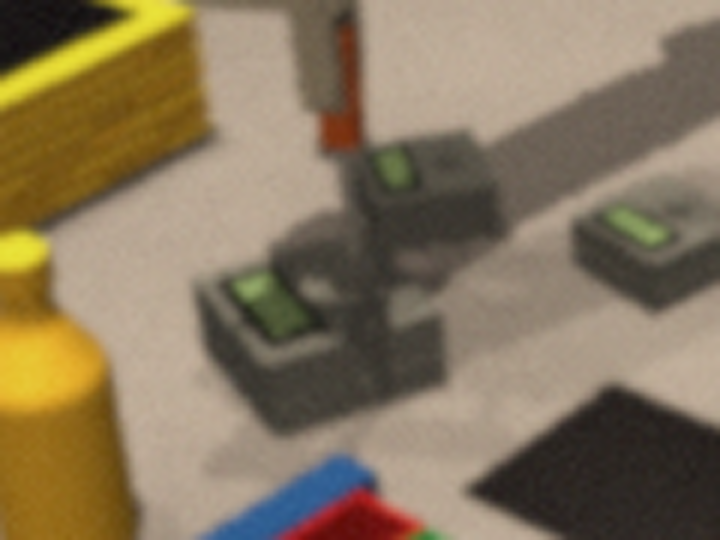

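Emit:
{"name": "jog_arm", "arguments": {"deltas": "1 -0.15 0.04 0 0 0 0;1 -0.15 0.04 0.2 0 0 0;1 -0.15 0.04 0.6 0 0 0;1 -0.15 0.04 1 0 0 0;1 -0.15 0.04 1.4 0 0 0;1 -0.15 0.04 1.8 0 0 0;1 -0.15 0.04 2.1 0 0 0;1 -0.15 0.04 2.1 0 0 0"}}

```text
time_s: 31.67
tcp_pos: [422.7, -314.5, 119.3]
tcp_rot: [-180.0, -0.1, 118.2]
contact_force: [0.3, -0.2, -0.3]
gripper_width: 17.8
grip_force: 25.0
```

Run:
```python
from h import *
plan((422.5,-313.3,108,118.2)); print(read_state()["contact_force"])
```

```text
now [ 422.7 -314.5  119.3] [-1.800e+02 -1.000e-01  1.182e+02] w 17.8 F 24.999922513961792 t 31.6667
(422.5, -313.3, 108, 118.2) -> [0.11 0.04 1.13] [-0.  -0.1  0. ] rows 0.3
[ 0.2991658  -0.16470417 -0.26841749]
```

Emit:
{"name": "jog_arm", "arguments": {"deltas": "1 0.1 0.04 0.2 0 0 0;1 0.1 0.04 0.5 0 0 0;1 0.1 0.04 0.8 0 0 0;1 0.1 0.04 1 0 0 0;1 0.1 0.04 1.2 0 0 0;1 0.1 0.04 1.25 0 0 0;1 0.1 0.04 1.25 0 0 0;1 0.1 0.04 1.25 0 0 0"}}

```text
time_s: 32.33
tcp_pos: [423.3, -313.7, 108.0]
tcp_rot: [180.0, 0.0, 118.2]
contact_force: [-1.2, 0.2, 3.3]
gripper_width: 18.2
grip_force: 25.0
```

Emit:
{"name": "jog_arm", "arguments": {"deltas": "1 0 0 0 0 0 0;1 0 0 0 0 0 0;1 0 0 0 0 0 0;1 0 0 0 0 0 0;1 0 0 0 0 0 0;1 0 0 0 0 0 0;1 0 0 0 0 0 0;1 0 0 0 0 0 0"}}

```text
time_s: 33.0
tcp_pos: [423.3, -313.7, 107.7]
tcp_rot: [180.0, 0.0, 118.2]
contact_force: [-0.7, -0.0, 3.6]
gripper_width: 17.7
grip_force: 25.0
```

Emit:
{"name": "jog_arm", "arguments": {"deltas": "1 0 0 0.1 0 0 0;1 0 0 0.2 0 0 0;1 0 0 0.3 0 0 0;1 0 0 0.3 0 0 0;1 0 0 0.3 0 0 0;1 0 0 0.3 0 0 0;1 0 0 0.3 0 0 0;1 0 0 0.3 0 0 0"}}

```text
time_s: 33.67
tcp_pos: [423.7, -314.1, 106.6]
tcp_rot: [-180.0, 0.1, 118.2]
contact_force: [-2.4, 1.2, 15.9]
gripper_width: 17.9
grip_force: 25.0
```

Run:
```python
from h import *
plan(); print(read_state()["contact_force"]); dishes("t13")
```

```text
now [ 423.7 -314.1  106.6] [-1.800e+02  1.000e-01  1.182e+02] w 17.9 F 25.00547558069229 t 33.6667
[-2.43920557  1.20222627 15.89521417]
red [ 583.7 -164.4] [59. 37.] long ang 177.0
green [ 586.8 -123.4] [62. 39.] long ang 177.2
```

Emit:
{"name": "jog_arm", "arguments": {"deltas": "1 0 0 0 0 0 0;1 0 0 -0.5 0 0 0;1 0 0 -1.5 0 0 0;1 0 0 -3 0 0 0;1 0 0 -5 0 0 0;1 0 0 -7 0 0 0;1 0 0 -8.5 0 0 0;1 0 0 -8.5 0 0 0"}}

```text
time_s: 34.38
tcp_pos: [424.4, -314.5, 192.2]
tcp_rot: [179.9, 0.3, 118.2]
contact_force: [1.0, 0.6, 0.2]
gripper_width: 18.0
grip_force: 25.0
```

Run:
```python
from h import *
plan((440,-90,190,118.2),(455,120,190,118.2),(463,323.3,190,118.2))
```

```text
now [ 424.4 -314.5  192.2] [179.9   0.3 118.2] w 18.0 F 24.99972939491272 t 34.3833
(440, -90, 190, 118.2) -> [19.05 11.98  0.16] [ 0.1  0.3 -0. ] rows 5.4
(455, 120, 190, 118.2) -> [17.8  11.25  0.  ] [0. 0. 0.] rows 5.0
(463, 323.3, 190, 118.2) -> [17.54 10.31  0.  ] [0. 0. 0.] rows 4.9
```

Emit:
{"name": "jog_arm", "arguments": {"deltas": "1 1.2 0.8 0 0 0 0;1 3.2 2 0 0 0 0;1 6 3.8 0 0 0 0;1 8.8 5.5 0 0 0 0;1 11.5 7.2 0 0 0 0;1 14 8.8 0 0 0 0;1 16.5 10.4 0 0 0 0;1 19 12 0 0 0 0"}}

```text
time_s: 35.05
tcp_pos: [437.1, -87.0, 188.2]
tcp_rot: [-179.8, -0.2, 118.3]
contact_force: [-0.1, 0.3, -0.8]
gripper_width: 17.9
grip_force: 25.0
```

Emit:
{"name": "jog_arm", "arguments": {"deltas": "1 2.2 1.4 0 0 0 0;1 4.5 2.8 0 0 0 0;1 6.7 4.2 0 0 0 0;1 9 5.6 0 0 0 0;1 11.2 7 0 0 0 0;1 13.4 8.4 0 0 0 0;1 15.6 9.8 0 0 0 0;1 17.8 11.2 0 0 0 0"}}

```text
time_s: 35.72
tcp_pos: [451.4, 121.7, 188.1]
tcp_rot: [-179.8, -0.1, 118.3]
contact_force: [1.6, -0.2, -0.8]
gripper_width: 17.8
grip_force: 25.0
```

Emit:
{"name": "jog_arm", "arguments": {"deltas": "1 2.5 1.5 0 0 0 0;1 5.5 3.2 0 0 0 0;1 8.5 5 0 0 0 0;1 11.5 6.8 0 0 0 0;1 14 8.2 0 0 0 0;1 16 9.4 0 0 0 0;1 17.2 10.1 0 0 0 0;1 17.5 10.3 0 0 0 0"}}

```text
time_s: 36.38
tcp_pos: [458.5, 326.7, 188.0]
tcp_rot: [-179.8, -0.1, 118.5]
contact_force: [0.3, 0.3, -0.7]
gripper_width: 17.6
grip_force: 25.0
```

Emit:
{"name": "jog_arm", "arguments": {"deltas": "1 0 0 0 0 0 0;1 0 0 0 0 0 0;1 0 0 0 0 0 0;1 0 0 0.5 0 0 0;1 0 0 1.5 0 0 0;1 0 0 2.5 0 0 0;1 0 0 2.5 0 0 0;1 0 0 2.5 0 0 0"}}

```text
time_s: 37.05
tcp_pos: [461.2, 322.3, 163.5]
tcp_rot: [-179.9, 0.0, 118.2]
contact_force: [0.3, 0.3, -0.9]
gripper_width: 17.8
grip_force: 25.0
```

Run:
```python
from h import *
plan((463,323.3,148,118.2)); save("scene","s14")
im=cv2.imread("pics/s14.png")[210:330,360:480,::-1]; save("","s14c",cv2.resize(im,None,fx=4.9,fy=4.9,interpolation=cv2.INTER_CUBIC))
```

```text
now [461.2 322.3 163.5] [-179.9    0.   118.2] w 17.8 F 24.99980717897415 t 37.05
(463, 323.3, 148, 118.2) -> [0.   0.21 1.55] [-0.1  0.  -0. ] rows 0.4
```

View pics/s14c.png

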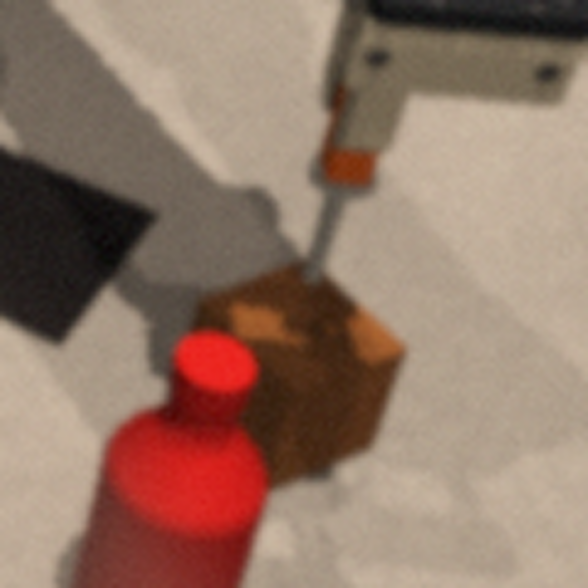

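Run:
```python
from h import *
m,K,o,r=cam("scene")
def proj(P):
    c=r.T@(np.array(P)-o); u=K@np.array([c[0],-c[1],-c[2]]); u=u[:2]/u[2]; return ((u-[360,210])*4.9).round(0)
x,y=461.2,322.3
for z in (141.3,137.3,110,82.3): print(z,proj((x,y,z)))
print(proj((463,323.3,62)))
for a in ((30,30),): 
  for z in(150,0): print(proj((598,318,z)))
```

```text
141.3 [337. 170.]
137.3 [334. 178.]
110 [319. 228.]
82.3 [304. 277.]
[294. 316.]
[195. 351.]
[124. 616.]
```

Emit:
{"name": "jog_arm", "arguments": {"deltas": "1 0 0.1 0.2 0 0 0;1 0 0.1 0.5 0 0 0;1 0 0.1 1 0 0 0;1 0 0.1 1.5 0 0 0;1 0 0.1 1.6 0 0 0;1 0 0.1 1.6 0 0 0;1 0 0.1 1.6 0 0 0;1 0 0.1 1.6 0 0 0"}}

```text
time_s: 37.77
tcp_pos: [462.6, 323.8, 148.9]
tcp_rot: [180.0, -0.0, 118.2]
contact_force: [0.3, 1.1, -0.2]
gripper_width: 17.8
grip_force: 25.0
```

Run:
```python
from h import *
plan((463,323.3,89,118.2))
```

```text
now [462.6 323.8 148.9] [180.   -0.  118.2] w 17.8 F 24.999801814556122 t 37.7667
(463, 323.3, 89, 118.2) -> [-0.06  0.01  5.99] [ 0. -0.  0.] rows 1.4
```

Emit:
{"name": "jog_arm", "arguments": {"deltas": "1 0 0 0.5 0 0 0;1 0 0 1.2 0 0 0;1 0 0 2 0 0 0;1 0 0 2.8 0 0 0;1 0 0 3.6 0 0 0;1 0 0 4.4 0 0 0;1 0 0 5 0 0 0;1 0 0 5 0 0 0"}}

```text
time_s: 38.43
tcp_pos: [462.5, 323.5, 97.2]
tcp_rot: [-179.9, -0.0, 118.2]
contact_force: [0.3, 0.6, -0.6]
gripper_width: 17.9
grip_force: 25.0
```

Emit:
{"name": "jog_arm", "arguments": {"deltas": "1 0 0 0.3 0 0 0;1 0 0 0.6 0 0 0;1 0 0 0.8 0 0 0;1 0 0 0.9 0 0 0;1 0 0 0.9 0 0 0;1 0 0 0.9 0 0 0;1 0 0 0.9 0 0 0;1 0 0 0.9 0 0 0"}}

```text
time_s: 39.1
tcp_pos: [462.5, 323.6, 89.8]
tcp_rot: [180.0, -0.0, 118.2]
contact_force: [0.1, -0.4, -0.2]
gripper_width: 17.9
grip_force: 25.0
```

Emit:
{"name": "jog_arm", "arguments": {"deltas": "1 0 0 0.1 0 0 0;1 0 0 0.15 0 0 0;1 0 0 0.15 0 0 0;-1 0 0 0.15 0 0 0;-1 0 0 0.15 0 0 0;-1 0 0 0.15 0 0 0;-1 0 0 0.15 0 0 0;-1 0 0 0.15 0 0 0"}}

```text
time_s: 39.77
tcp_pos: [462.6, 323.7, 88.3]
tcp_rot: [180.0, -0.0, 118.2]
contact_force: [0.2, -0.1, 0.7]
gripper_width: 46.7
grip_force: 0.0
```

Emit:
{"name": "jog_arm", "arguments": {"deltas": "-1 0 0 0 0 0 0;-1 0 0 0 0 0 0;-1 0 0 0 0 0 0;-1 0 0 -2 0 0 0;-1 0 0 -5 0 0 0;-1 0 0 -8 0 0 0;-1 0 0 -10 0 0 0;-1 0 0 -10 0 0 0"}}

```text
time_s: 40.43
tcp_pos: [464.4, 326.1, 192.9]
tcp_rot: [179.5, -0.1, 118.2]
contact_force: [0.1, 0.1, 1.2]
gripper_width: 92.0
grip_force: 0.0
```

Run:
```python
from h import *
find("scene","stylus"); find("top","stylus")
plan((566.1,95.8,170,86.7),(566.1,95.8,65,86.7))
```

```text
scene stylus 0.63 [468. 329. 141.]
top stylus 0.52 [585. -33.   8.]
top stylus 0.2 [ 598. -300.  101.]
now [462.7 323.6 188.7] [179.9   0.  118.2] w 92.5 F 0.0 t 40.5333
(566.1, 95.8, 170, 86.7) -> [-24.96  -1.66   1.87] [ 0.1 -0.  31.5] rows 6.0
(566.1, 95.8, 65, 86.7) -> [ 0.  -0.  10.5] [0. 0. 0.] rows 2.5
```

Emit:
{"name": "jog_arm", "arguments": {"deltas": "-1 -2.5 -0.2 0.2 0 0 4;-1 -6 -0.4 0.4 0 0 8;-1 -10 -0.7 0.7 0 0 13;-1 -14 -0.9 1 0 0 18;-1 -18 -1.2 1.3 0 0 23;-1 -21.5 -1.4 1.6 0 0 28;-1 -24 -1.6 1.8 0 0 31.5;-1 -25 -1.7 1.9 0 0 31.5"}}

```text
time_s: 41.2
tcp_pos: [566.2, 88.9, 166.7]
tcp_rot: [-179.8, 0.3, 86.2]
contact_force: [0.0, -0.7, 0.3]
gripper_width: 93.2
grip_force: 0.0
```

Emit:
{"name": "jog_arm", "arguments": {"deltas": "-1 0 0 0 0 0 0;-1 0 0 0 0 0 0;-1 0 0 0 0 0 0;-1 0 0 0 0 0 0;-1 0 0 2 0 0 0;-1 0 0 4 0 0 0;-1 0 0 5 0 0 0;-1 0 0 5 0 0 0"}}

```text
time_s: 41.87
tcp_pos: [563.6, 96.2, 117.1]
tcp_rot: [-179.7, 0.0, 86.9]
contact_force: [0.4, 0.1, -0.4]
gripper_width: 92.9
grip_force: 0.0
```

Run:
```python
from h import *
find("scene","stylus"); find("top","stylus")
plan((566.1,95.8,65,86.7)); save("scene","s15")
dishes("t15")
```

```text
scene stylus 0.63 [468. 329. 141.]
top stylus 0.52 [585. -33.   8.]
top stylus 0.2 [ 598. -300.  101.]
now [565.7  96.4 119.5] [-180.    -0.    86.8] w 93.0 F 0.0 t 41.9667
(566.1, 95.8, 65, 86.7) -> [-0.06  0.05  5.45] [-0.  -0.   0.1] rows 1.3
red [ 583.8 -164.4] [59. 37.] long ang 177.0
green [ 586.8 -123.3] [62. 40.] long ang 177.2
```

View pics/s15.png

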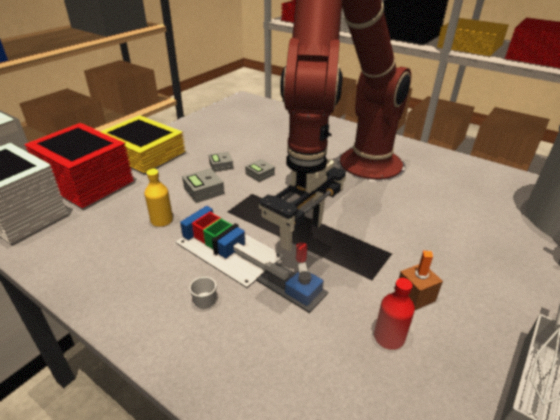

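Emit:
{"name": "jog_arm", "arguments": {"deltas": "-1 0 0 1 0 0 0;-1 0 0 2.5 0 0 0;-1 0 0 4 0 0 0;-1 0 0 5.2 0 0 0;-1 0 0 5.4 0 0 0;-1 0 0 5.4 0 0 0;1 0 0 5.4 0 0 0;1 0 0 5.4 0 0 0"}}

```text
time_s: 42.73
tcp_pos: [566.5, 95.5, 66.1]
tcp_rot: [179.9, -0.0, 86.7]
contact_force: [-0.2, 0.7, 0.9]
gripper_width: 84.1
grip_force: 0.0
```

Emit:
{"name": "jog_arm", "arguments": {"deltas": "1 0 0 0 0 0 0;1 0 0 0 0 0 0;1 0 0 0 0 0 0;1 0 0 0 0 0 0;1 0 0 0 0 0 0;1 0 0 0 0 0 0;1 0 0 0 0 0 0;1 0 0 0 0 0 0", "newtons": 30}}

```text
time_s: 43.4
tcp_pos: [565.7, 95.3, 65.2]
tcp_rot: [-180.0, -0.0, 86.7]
contact_force: [-0.2, -0.4, -0.7]
gripper_width: 31.1
grip_force: 0.0
```

Emit:
{"name": "jog_arm", "arguments": {"deltas": "1 0 0 0 0 0 0;1 0 0 0 0 0 0;1 0 0 0 0 0 0;1 0 0 0 0 0 0;1 0 0 0 0 0 0;1 0 0 0 0 0 0;1 0 0 0 0 0 0;1 0 0 0 0 0 0"}}

```text
time_s: 44.07
tcp_pos: [566.1, 95.3, 65.2]
tcp_rot: [180.0, -0.0, 86.7]
contact_force: [2.2, -1.2, -0.9]
gripper_width: 23.6
grip_force: 30.0
```

```bash
python3 crank.py -138.4 15 32
```

```text
tcp rel [-37.4 -33.7] 50.4 -138.0 w 23.6 F [ 2.2 -1.2 -0.9] t 44.0667
1 -0.80 1.03 0 0 0 0;1 -1.30 2.24 0 0 0 0;1 -1.47 3.53 0 0 0 0;1 -1.30 4.83 0 0 0 0;1 -0.81 6.03 0 0 0 0;1 -0.01 7.07 0 0 0 0;1 1.02 7.87 0 0 0 0;1 2.23 8.37 0 0 0 0
-> at -18.400000000000006
1 1.29 0.17 0 0 0 0;1 2.59 0.00 0 0 0 0;1 3.79 -0.49 0 0 0 0;1 4.83 -1.29 0 0 0 0;1 5.63 -2.32 0 0 0 0;1 6.13 -3.52 0 0 0 0;1 6.30 -4.82 0 0 0 0;1 6.13 -6.11 0 0 0 0
-> at 101.6
1 -0.50 -1.21 0 0 0 0;1 -1.29 -2.24 0 0 0 0;1 -2.32 -3.04 0 0 0 0;1 -3.53 -3.54 0 0 0 0;1 -4.82 -3.71 0 0 0 0;1 -6.12 -3.55 0 0 0 0;1 -7.32 -3.05 0 0 0 0;1 -8.36 -2.26 0 0 0 0
-> at 221.6
1 -0.80 1.03 0 0 0 0;1 -1.30 2.24 0 0 0 0;1 -1.47 3.53 0 0 0 0;1 -1.30 4.83 0 0 0 0;1 -0.81 6.03 0 0 0 0;1 -0.01 7.07 0 0 0 0;1 1.02 7.87 0 0 0 0;1 2.23 8.37 0 0 0 0
-> at 341.6
```

Emit:
{"name": "jog_arm", "arguments": {"deltas": "1 -0.80 1.03 0 0 0 0;1 -1.30 2.24 0 0 0 0;1 -1.47 3.53 0 0 0 0;1 -1.30 4.83 0 0 0 0;1 -0.81 6.03 0 0 0 0;1 -0.01 7.07 0 0 0 0;1 1.02 7.87 0 0 0 0;1 2.23 8.37 0 0 0 0"}}

```text
time_s: 44.73
tcp_pos: [648.0, 107.5, 65.1]
tcp_rot: [-179.5, 0.5, 86.5]
contact_force: [-5.4, -6.8, 7.9]
gripper_width: 23.3
grip_force: 30.0
```

Emit:
{"name": "jog_arm", "arguments": {"deltas": "1 1.29 0.17 0 0 0 0;1 2.59 0.00 0 0 0 0;1 3.79 -0.49 0 0 0 0;1 4.83 -1.29 0 0 0 0;1 5.63 -2.32 0 0 0 0;1 6.13 -3.52 0 0 0 0;1 6.30 -4.82 0 0 0 0;1 6.13 -6.11 0 0 0 0"}}

```text
time_s: 45.4
tcp_pos: [597.2, 178.8, 65.4]
tcp_rot: [179.5, -0.3, 86.7]
contact_force: [8.5, 1.7, -6.9]
gripper_width: 23.2
grip_force: 30.0
```

Emit:
{"name": "jog_arm", "arguments": {"deltas": "1 -0.50 -1.21 0 0 0 0;1 -1.29 -2.24 0 0 0 0;1 -2.32 -3.04 0 0 0 0;1 -3.53 -3.54 0 0 0 0;1 -4.82 -3.71 0 0 0 0;1 -6.12 -3.55 0 0 0 0;1 -7.32 -3.05 0 0 0 0;1 -8.36 -2.26 0 0 0 0"}}

```text
time_s: 46.07
tcp_pos: [562.2, 100.0, 65.2]
tcp_rot: [-179.6, -0.3, 87.0]
contact_force: [-4.4, 6.5, 1.5]
gripper_width: 23.5
grip_force: 30.0
```

Emit:
{"name": "jog_arm", "arguments": {"deltas": "1 -0.80 1.03 0 0 0 0;1 -1.30 2.24 0 0 0 0;1 -1.47 3.53 0 0 0 0;1 -1.30 4.83 0 0 0 0;1 -0.81 6.03 0 0 0 0;1 -0.01 7.07 0 0 0 0;1 1.02 7.87 0 0 0 0;1 2.23 8.37 0 0 0 0"}}

```text
time_s: 46.73
tcp_pos: [648.1, 107.5, 65.1]
tcp_rot: [-179.5, 0.5, 86.5]
contact_force: [-5.3, -7.6, 8.1]
gripper_width: 23.7
grip_force: 30.0
```

```bash
python3 crank.py -18.4 8 8; python3 crank.py 45.6 4 7
```

```text
tcp rel [ 44.6 -21.5] 49.5 -25.8 w 23.7 F [-5.3 -7.6  8.1] t 46.7333
1 0.68 0.13 0 0 0 0;1 1.38 0.17 0 0 0 0;1 2.08 0.11 0 0 0 0;1 2.76 -0.05 0 0 0 0;1 3.41 -0.30 0 0 0 0;1 4.02 -0.64 0 0 0 0;1 4.57 -1.06 0 0 0 0;1 5.07 -1.55 0 0 0 0
-> at 45.6
tcp rel [ 44.6 -21.5] 49.5 -25.8 w 23.7 F [-5.3 -7.6  8.1] t 46.7333
1 0.22 -0.27 0 0 0 0;1 0.42 -0.56 0 0 0 0;1 0.60 -0.86 0 0 0 0;1 0.76 -1.17 0 0 0 0;1 0.89 -1.49 0 0 0 0;1 1.01 -1.82 0 0 0 0;1 1.10 -2.16 0 0 0 0;1 1.10 -2.16 0 0 0 0
-> at 73.6
```

Emit:
{"name": "jog_arm", "arguments": {"deltas": "1 0.68 0.13 0 0 0 0;1 1.38 0.17 0 0 0 0;1 2.08 0.11 0 0 0 0;1 2.76 -0.05 0 0 0 0;1 3.41 -0.30 0 0 0 0;1 4.02 -0.64 0 0 0 0;1 4.57 -1.06 0 0 0 0;1 5.07 -1.55 0 0 0 0"}}

```text
time_s: 47.4
tcp_pos: [642.8, 159.0, 65.4]
tcp_rot: [179.5, 0.3, 86.5]
contact_force: [8.7, -3.7, -4.2]
gripper_width: 23.6
grip_force: 30.0
```

Emit:
{"name": "jog_arm", "arguments": {"deltas": "1 0 0 0 0 0 0;1 0 0 0 0 0 0;1 0.22 -0.27 0 0 0 0;1 0.22 -0.27 0 0 0 0;1 0.42 -0.56 0 0 0 0;1 0.42 -0.56 0 0 0 0;1 0.42 -0.56 0 0 0 0;1 0.42 -0.56 0 0 0 0"}}

```text
time_s: 48.07
tcp_pos: [636.7, 165.9, 65.4]
tcp_rot: [179.6, 0.1, 86.6]
contact_force: [6.9, -2.3, -2.7]
gripper_width: 23.4
grip_force: 30.0
```

```bash
python3 crank.py 53.6 4 5
```

```text
tcp rel [33.2 36.9] 49.6 48.1 w 23.4 F [ 6.9 -2.3 -2.7] t 48.0667
1 0.18 -0.30 0 0 0 0;1 0.34 -0.61 0 0 0 0;1 0.47 -0.93 0 0 0 0;1 0.59 -1.26 0 0 0 0;1 0.68 -1.60 0 0 0 0;1 0.68 -1.60 0 0 0 0;1 0.68 -1.60 0 0 0 0;1 0.68 -1.60 0 0 0 0
-> at 73.6
```

Emit:
{"name": "jog_arm", "arguments": {"deltas": "1 0.18 -0.30 0 0 0 0;1 0.34 -0.61 0 0 0 0;1 0.34 -0.61 0 0 0 0;1 0.47 -0.93 0 0 0 0;1 0.47 -0.93 0 0 0 0;1 0.47 -0.93 0 0 0 0;1 0.47 -0.93 0 0 0 0;1 0.47 -0.93 0 0 0 0"}}

```text
time_s: 48.73
tcp_pos: [627.6, 172.5, 65.4]
tcp_rot: [179.6, -0.0, 86.6]
contact_force: [6.3, -0.1, -4.4]
gripper_width: 23.5
grip_force: 30.0
```

```bash
python3 crank.py 65.6 4 5; python3 -c "
from h import *
dishes('t16')"
```

```text
tcp rel [24.1 43.5] 49.7 61.1 w 23.5 F [ 6.3 -0.1 -4.4] t 48.7333
1 0.11 -0.33 0 0 0 0;1 0.20 -0.67 0 0 0 0;1 0.27 -1.01 0 0 0 0;1 0.31 -1.36 0 0 0 0;1 0.33 -1.70 0 0 0 0;1 0.33 -1.70 0 0 0 0;1 0.33 -1.70 0 0 0 0;1 0.33 -1.70 0 0 0 0
-> at 85.6
red [ 583.8 -164.4] [59. 38.] long ang 177.3
green [ 586.7 -123.3] [62. 40.] long ang 176.5
```

Emit:
{"name": "jog_arm", "arguments": {"deltas": "-1 0 0 0 0 0 0;-1 0 0 0 0 0 0;-1 0 0 0 0 0 0;-1 0 0 0 0 0 0;-1 0 0 -2 0 0 0;-1 0 0 -5 0 0 0;-1 0 0 -7 0 0 0;-1 0 0 -7 0 0 0"}}

```text
time_s: 49.45
tcp_pos: [625.9, 175.8, 140.2]
tcp_rot: [179.6, -0.2, 86.7]
contact_force: [1.3, -0.2, 1.1]
gripper_width: 72.3
grip_force: 0.0
```

Run:
```python
from h import *
plan((588,-124,130,87),(588,-124,17,87))
```

```text
now [625.9 175.8 140.2] [179.6  -0.2  86.7] w 72.3 F 0.0 t 49.45
(588, -124, 130, 87) -> [-30.15  -2.08   0.89] [ 0.4 -0.2 -0.3] rows 7.2
(588, -124, 17, 87) -> [-0.  -0.  11.3] [0. 0. 0.] rows 2.7
```

Emit:
{"name": "jog_arm", "arguments": {"deltas": "-1 -3 -0.2 0 0 0 0;-1 -7 -0.5 0 0 0 0;-1 -11 -0.8 0 0 0 0;-1 -15 -1 0 0 0 0;-1 -19 -1.3 0 0 0 0;-1 -23 -1.6 0 0 0 0;-1 -27 -1.9 0 0 0 0;-1 -30 -2.1 0 0 0 0"}}

```text
time_s: 50.12
tcp_pos: [583.4, -128.7, 134.2]
tcp_rot: [-179.8, 0.1, 86.5]
contact_force: [0.3, -0.8, 0.8]
gripper_width: 93.1
grip_force: 0.0
```

Emit:
{"name": "jog_arm", "arguments": {"deltas": "-1 0 0 0 0 0 0;-1 0 0 0 0 0 0;-1 0 0 0 0 0 0;-1 0 0 1 0 0 0;-1 0 0 2 0 0 0;-1 0 0 3 0 0 0;-1 0 0 3 0 0 0;-1 0 0 3 0 0 0"}}

```text
time_s: 50.78
tcp_pos: [584.7, -123.5, 103.8]
tcp_rot: [-179.8, -0.0, 86.8]
contact_force: [-0.0, 1.0, 0.5]
gripper_width: 92.9
grip_force: 0.0
```

Run:
```python
from h import *
plan((588,-124,17,87)); dishes("t17")
```

```text
now [ 584.7 -123.5  103.8] [-179.8   -0.    86.8] w 92.9 F 0.0 t 50.7833
(588, -124, 17, 87) -> [-0.03  0.36  8.68] [-0.2 -0.  -0.2] rows 2.1
```

Emit:
{"name": "jog_arm", "arguments": {"deltas": "-1 0 0.2 1 0 0 0;-1 0 0.2 3 0 0 0;-1 0 0.2 5 0 0 0;-1 0 0.2 7 0 0 0;-1 0 0.2 8.3 0 0 0;-1 0 0.2 8.6 0 0 0;1 0 0.2 8.6 0 0 0;1 0 0.2 8.6 0 0 0"}}

```text
time_s: 51.5
tcp_pos: [588.2, -124.4, 19.8]
tcp_rot: [179.9, -0.0, 86.7]
contact_force: [0.1, -0.1, 0.7]
gripper_width: 84.1
grip_force: 0.0
```

Emit:
{"name": "jog_arm", "arguments": {"deltas": "1 0 0 0 0 0 0;1 0 0 0 0 0 0;1 0 0 0 0 0 0;1 0 0 0 0 0 0;1 0 0 0 0 0 0;1 0 0 0 0 0 0;1 0 0 0 0 0 0;1 0 0 0 0 0 0"}}

```text
time_s: 52.17
tcp_pos: [588.3, -124.6, 20.1]
tcp_rot: [179.9, 0.0, 86.7]
contact_force: [-0.2, -0.1, 5.8]
gripper_width: 59.7
grip_force: 30.0
```

Emit:
{"name": "jog_arm", "arguments": {"deltas": "1 0 0 0 0 0 0;1 0 0 -0.5 0 0 0;1 0 0 -1.5 0 0 0;1 0 0 -3 0 0 0;1 0 0 -5 0 0 0;1 0 0 -7 0 0 0;1 0 0 -8.5 0 0 0;1 0 0 -8.5 0 0 0"}}

```text
time_s: 52.83
tcp_pos: [589.4, -124.4, 107.6]
tcp_rot: [179.7, 0.0, 86.7]
contact_force: [0.7, -1.2, -0.6]
gripper_width: 60.2
grip_force: 30.0
```

Run:
```python
from h import *
plan((435,60,100,98),(435,60,13,98))
```

```text
now [ 589.4 -124.4  107.6] [179.7   0.   86.7] w 60.2 F 29.9935644865036 t 52.8333
(435, 60, 100, 98) -> [ 17.52 -16.48   0.66] [  0.3   0.  -11.3] rows 5.8
(435, 60, 13, 98) -> [ 0.  -0.   8.7] [0. 0. 0.] rows 2.1
```

Emit:
{"name": "jog_arm", "arguments": {"deltas": "1 1.5 -1.4 0 0 0 -1;1 4 -3.8 0.1 0 0 -3;1 7 -6.6 0.2 0 0 -5;1 10 -9.4 0.3 0 0 -7;1 13 -12.2 0.4 0 0 -9;1 15.5 -14.6 0.5 0 0 -11;1 17 -16 0.6 0 0 -11.3;1 17.5 -16.5 0.6 0 0 -11.3"}}

```text
time_s: 53.5
tcp_pos: [429.0, 62.6, 97.7]
tcp_rot: [-179.8, -0.1, 98.4]
contact_force: [0.9, 0.4, -1.2]
gripper_width: 60.0
grip_force: 30.0
```

Emit:
{"name": "jog_arm", "arguments": {"deltas": "1 0 0 0 0 0 0;1 0 0 0 0 0 0;1 0 0 1 0 0 0;1 0 0 2.5 0 0 0;1 0 0 4 0 0 0;1 0 0 5.5 0 0 0;1 0 0 6 0 0 0;1 0 0 6 0 0 0"}}

```text
time_s: 54.17
tcp_pos: [433.1, 58.2, 37.0]
tcp_rot: [-179.9, 0.1, 97.8]
contact_force: [0.8, -0.1, -1.6]
gripper_width: 60.0
grip_force: 30.0
```

Run:
```python
from h import *
plan((435,60,16,98))
dishes("t18")
```

```text
now [433.1  58.2  37. ] [-1.799e+02  1.000e-01  9.780e+01] w 60.0 F 29.99359130859375 t 54.1667
(435, 60, 16, 98) -> [0.16 0.21 2.1 ] [-0.1  0.1 -0.2] rows 0.5
red [ 583.3 -164.1] [40. 57.] long ang 1.1
```

Emit:
{"name": "jog_arm", "arguments": {"deltas": "1 0 0 0.5 0 0 0;1 0 0 1 0 0 0;1 0 0 1.6 0 0 0;1 0 0 2 0 0 0;1 0 0 2.1 0 0 0;1 0 0 2.1 0 0 0;1 0 0 2.1 0 0 0;1 0 0 2.1 0 0 0"}}

```text
time_s: 54.88
tcp_pos: [432.9, 59.9, 17.3]
tcp_rot: [180.0, -0.0, 98.0]
contact_force: [0.1, -0.1, -0.7]
gripper_width: 60.1
grip_force: 30.0
```

Emit:
{"name": "jog_arm", "arguments": {"deltas": "-1 0 0 0 0 0 0;-1 0 0 0 0 0 0;-1 0 0 0 0 0 0;-1 0 0 0 0 0 0;-1 0 0 0 0 0 0;-1 0 0 0 0 0 0;-1 0 0 -1 0 0 0;-1 0 0 -3 0 0 0"}}

```text
time_s: 55.55
tcp_pos: [431.3, 59.6, 46.1]
tcp_rot: [-179.7, 0.0, 98.0]
contact_force: [0.0, 0.9, -0.6]
gripper_width: 93.1
grip_force: 0.0
```

Emit:
{"name": "jog_arm", "arguments": {"deltas": "-1 0 0 -3 0 0 0;-1 0 0 -6 0 0 0;-1 0 0 -9 0 0 0;-1 0 0 -9 0 0 0;-1 0 0 -9 0 0 0;-1 0 0 -9 0 0 0;-1 0 0 -9 0 0 0;-1 0 0 -9 0 0 0"}}

```text
time_s: 56.22
tcp_pos: [431.8, 59.6, 136.0]
tcp_rot: [-179.8, -0.0, 98.0]
contact_force: [0.2, -0.3, 0.1]
gripper_width: 93.0
grip_force: 0.0
```

Run:
```python
from h import *
dishes("t19")
plan((585.5,-165,120,88),(585.5,-165,19,88))
```

```text
red [ 583.3 -164.1] [40. 57.] long ang 1.1
now [432.   59.7 136.1] [-179.8   -0.    98. ] w 93.0 F 0.0 t 56.2667
(585.5, -165, 120, 88) -> [-24.39  12.07   1.58] [-0.2  0.  10. ] rows 6.5
(585.5, -165, 19, 88) -> [ 0.  -0.  10.1] [0. 0. 0.] rows 2.4
```

Emit:
{"name": "jog_arm", "arguments": {"deltas": "-1 -2.5 1.2 0.1 0 0 1;-1 -6 3 0.3 0 0 3;-1 -9.7 4.8 0.6 0 0 5;-1 -13.4 6.6 0.8 0 0 7;-1 -17 8.4 1 0 0 9;-1 -20.5 10.1 1.3 0 0 10;-1 -23.2 11.5 1.5 0 0 10;-1 -24.4 12.1 1.5 0 0 10"}}

```text
time_s: 56.93
tcp_pos: [587.5, -170.7, 120.0]
tcp_rot: [-179.9, 0.1, 87.6]
contact_force: [-0.0, -0.4, -0.2]
gripper_width: 92.9
grip_force: 0.0
```

Emit:
{"name": "jog_arm", "arguments": {"deltas": "-1 0 0 0 0 0 0;-1 0 0 0 0 0 0;-1 0 0 0 0 0 0;-1 0 0 1 0 0 0;-1 0 0 2 0 0 0;-1 0 0 3 0 0 0;-1 0 0 3 0 0 0;-1 0 0 3 0 0 0"}}

```text
time_s: 57.6
tcp_pos: [585.6, -164.5, 91.0]
tcp_rot: [-179.9, -0.0, 88.0]
contact_force: [-0.3, 0.1, 0.3]
gripper_width: 93.2
grip_force: 0.0
```

Run:
```python
from h import *
plan((585.5,-165,19,88)); dishes("t20")
```

```text
now [ 585.6 -164.5   91. ] [-179.9   -0.    88. ] w 93.2 F 0.0 t 57.6
(585.5, -165, 19, 88) -> [-0.05  0.01  7.2 ] [-0.1 -0.   0. ] rows 1.7
green [431.6  59.7] [44. 63.] long ang 8.9
```

Emit:
{"name": "jog_arm", "arguments": {"deltas": "-1 0 0 1 0 0 0;-1 0 0 2.5 0 0 0;-1 0 0 4.2 0 0 0;-1 0 0 6 0 0 0;-1 0 0 7 0 0 0;-1 0 0 7.1 0 0 0;1 0 0 7.1 0 0 0;1 0 0 7.1 0 0 0"}}

```text
time_s: 58.32
tcp_pos: [587.4, -165.0, 21.9]
tcp_rot: [179.9, 0.0, 88.0]
contact_force: [-0.1, -0.6, -0.7]
gripper_width: 83.8
grip_force: 0.0
```

Emit:
{"name": "jog_arm", "arguments": {"deltas": "1 0 0 0 0 0 0;1 0 0 0 0 0 0;1 0 0 0 0 0 0;1 0 0 0 0 0 0;1 0 0 0 0 0 0;1 0 0 0 0 0 0;1 0 0 0 0 0 0;1 0 0 0 0 0 0"}}

```text
time_s: 58.98
tcp_pos: [586.7, -165.1, 21.8]
tcp_rot: [180.0, 0.0, 88.0]
contact_force: [-1.4, -0.3, 5.6]
gripper_width: 59.7
grip_force: 30.0
```

Emit:
{"name": "jog_arm", "arguments": {"deltas": "1 0 0 0 0 0 0;1 0 0 -0.5 0 0 0;1 0 0 -1.5 0 0 0;1 0 0 -3 0 0 0;1 0 0 -5 0 0 0;1 0 0 -7 0 0 0;1 0 0 -8.5 0 0 0;1 0 0 -8.5 0 0 0"}}

```text
time_s: 59.65
tcp_pos: [589.1, -165.2, 109.9]
tcp_rot: [179.6, 0.1, 88.0]
contact_force: [0.7, -0.7, -0.6]
gripper_width: 59.8
grip_force: 30.0
```

Run:
```python
from h import *
plan((433,-50,100,83),(433,-50,16,83))
```

```text
now [ 589.1 -165.2  109.9] [1.796e+02 1.000e-01 8.800e+01] w 59.8 F 29.96999055147171 t 59.65
(433, -50, 100, 83) -> [ 10.97 -16.01   0.86] [0.4 0.  5. ] rows 4.7
(433, -50, 16, 83) -> [ 0.  -0.   8.4] [0. 0. 0.] rows 2.0
```

Emit:
{"name": "jog_arm", "arguments": {"deltas": "1 1 -1.5 0 0 0 1;1 2.7 -4 0.1 0 0 2;1 4.7 -6.9 0.2 0 0 3;1 6.7 -9.8 0.3 0 0 4;1 8.7 -12.7 0.4 0 0 5;1 10.2 -14.9 0.5 0 0 5;1 10.9 -15.8 0.6 0 0 5;1 10.9 -15.8 0.6 0 0 5"}}

```text
time_s: 60.32
tcp_pos: [428.9, -48.6, 99.7]
tcp_rot: [-179.7, -0.0, 83.3]
contact_force: [0.7, -0.3, -1.3]
gripper_width: 59.4
grip_force: 30.0
```

Emit:
{"name": "jog_arm", "arguments": {"deltas": "1 0 0 0 0 0 0;1 0 0 0 0 0 0;1 0 0 1 0 0 0;1 0 0 2.5 0 0 0;1 0 0 4 0 0 0;1 0 0 5.5 0 0 0;1 0 0 6 0 0 0;1 0 0 6 0 0 0"}}

```text
time_s: 60.98
tcp_pos: [432.7, -51.2, 39.0]
tcp_rot: [-179.9, 0.0, 82.9]
contact_force: [-0.3, 0.3, -1.2]
gripper_width: 59.9
grip_force: 30.0
```

Run:
```python
from h import *
plan((433,-50,17.5,83))
```

```text
now [432.7 -51.2  39. ] [-179.9    0.    82.9] w 59.9 F 29.96995121240616 t 60.9833
(433, -50, 17.5, 83) -> [0.13 0.02 2.15] [-0.1  0.  -0.1] rows 0.5
```

Emit:
{"name": "jog_arm", "arguments": {"deltas": "1 0 0 0.5 0 0 0;1 0 0 1 0 0 0;1 0 0 1.6 0 0 0;1 0 0 2 0 0 0;1 0 0 2.15 0 0 0;1 0 0 2.15 0 0 0;1 0 0 2.15 0 0 0;1 0 0 2.15 0 0 0"}}

```text
time_s: 61.65
tcp_pos: [432.6, -50.5, 18.9]
tcp_rot: [180.0, -0.0, 83.0]
contact_force: [-0.2, -0.2, -1.2]
gripper_width: 59.8
grip_force: 30.0
```

Emit:
{"name": "jog_arm", "arguments": {"deltas": "-1 0 0 0 0 0 0;-1 0 0 0 0 0 0;-1 0 0 0 0 0 0;-1 0 0 0 0 0 0;-1 0 0 0 0 0 0;-1 0 0 0 0 0 0;-1 0 0 -1 0 0 0;-1 0 0 -3 0 0 0"}}

```text
time_s: 62.32
tcp_pos: [431.0, -50.4, 47.6]
tcp_rot: [-179.7, 0.0, 83.0]
contact_force: [0.7, -0.4, -0.3]
gripper_width: 93.0
grip_force: 0.0
```

Emit:
{"name": "jog_arm", "arguments": {"deltas": "-1 0 0 -3 0 0 0;-1 0 0 -6 0 0 0;-1 0 0 -10 0 0 0;-1 0 0 -14 0 0 0;-1 -3 0 -16 0 0 0;-1 -7 0 -16 0 0 0;-1 -11 0 -16 0 0 0;-1 -15 0 -16 0 0 0"}}

```text
time_s: 62.98
tcp_pos: [413.8, -201.0, 209.5]
tcp_rot: [179.9, 0.1, 83.1]
contact_force: [1.4, 0.4, 0.1]
gripper_width: 93.1
grip_force: 0.0
```

Emit:
{"name": "jog_arm", "arguments": {"deltas": "-1 -3 2 0 0 0 0;-1 -6 4 0 0 0 0;-1 -8 5 0 0 0 0;-1 -8 5 0 0 0 0;-1 -8 5 0 0 0 0;-1 -8 5 0 0 0 0;-1 -8 5 0 0 0 0;-1 -8 5 0 0 0 0"}}

```text
time_s: 63.65
tcp_pos: [453.9, -283.4, 208.9]
tcp_rot: [-180.0, -0.0, 83.1]
contact_force: [-0.4, 0.5, -0.2]
gripper_width: 92.7
grip_force: 0.0
```

Run:
```python
from h import *
dishes("t21"); save("scene","s21"); plan()
a=cv2.imread("pics/t21.png")[130:290,110:400,::-1]; a=cv2.resize(a,(540,298)); b=cv2.imread("pics/s21.png")[150:350,170:450,::-1]; b=cv2.resize(b,(420,300))
save("","f21",np.vstack([cv2.resize(a,(480,265)),cv2.resize(b,(480,335))]))
```

```text
red [431.9 -49.8] [60. 41.] long ang 172.0
green [431.6  59.3] [43. 63.] long ang 8.1
now [ 454.1 -283.9  208.9] [180.   -0.   83.1] w 93.1 F 0.0 t 63.75
```

View pics/f21.png

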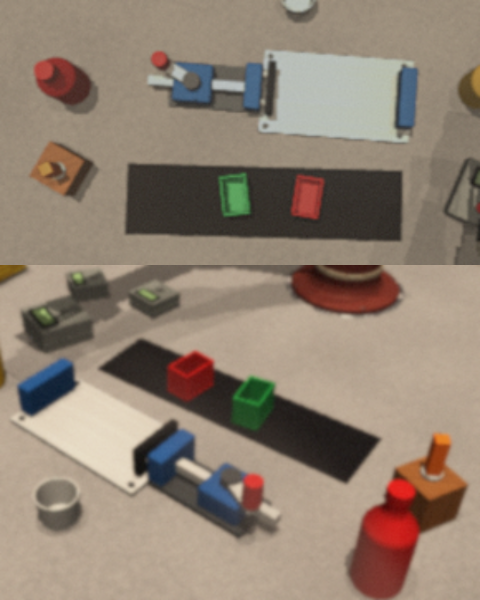

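```bash
python3 -c "
from station import close_job; print(close_job())"
```

```text
the job is handed in; nothing more can be done
None
```

I handed the job in at about 64 s. Both dishes (red and green, the only two there) were clamped, the log button was pressed with the stylus tip, and the last pictures show the stylus back in its holder, the jaw open and both dishes upright on the mat. The hand-in gave no verdict. The pad travel was judged from force and pictures, since it has no direct readout.

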